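# Hang the fresh drain bottles on the revolving bottle stand

### The job

Hang every loose drain bottle by its loop on the revolving stand, one on each free hook. Only the front of the hooded stand is open, so for each bottle lift the sprung index knob on top up to its stop, turn a free hook to the front and let the knob drop fully home before you hang the bottle there. Finish with all bottles hanging at rest and the knob home, and do not push the things round about aside.

Things in the scene. Friction and masses are not known exactly. Their poses are not given: they have to be found in the camera images.
- bottle_stand: revolving bottle stand, fixed to the trolley. Origin on its axis at trolley height; own z up, own -x to its open front (roughly towards the robot). Steel foot 280 mm across, 10 mm high, 26 mm column, carousel of five hooks on a circle of 115 mm radius under a clear hood, index knob on top
- hood_edge (a point): middle of the front edge of the hood's clear top sheet (own x = -50 mm of the stand, top side, 210 mm above the trolley). The sheet is 4 mm thick, 310 mm wide along the stand's y and runs back to x = +155 mm, where a back sheet stands; it covers all hooks but the one at the front
- front_place (a point): point fixed on the stand: where the seat of a hook is when that hook is exactly at the front (own x = -115 mm of the stand, 170 mm up). Only there can a hook be reached from above
- carousel (a joint): angle of carousel and knob about the stand's axis (rad, counter-clockwise from above). Exactly at the front: hook 1 at -0.628, hook 2 at +0.628, hook 3 at 1.885, hook 4 at 3.142 or -3.142, hook 5 at -1.885 (also one full turn on, limits +-7). Turns stiffly (0.06 N m), stays where left; locked (play 0.05 rad) while the knob is home
- index_knob (a joint): height of the index knob (m): 0 = home, its pin in one of the five slots of the fixed index plate; 0.012 = pin resting on the plate between slots; 0.022 = at its stop. A spring pushes it down, 3 N at home, 7 N at the stop. The round-ended pin is clear of the slots above 0.013, and drops in by itself within about 0.08 rad of a slot
- knob_grip (a point): grip of the index knob, on the axis, 258 mm above the trolley when home (rises with the knob), 18 mm below the top of an upright bar 64 mm long, 16 mm thick, that stands 42 mm tall on a black disc 94 mm across. Site x = along the bar, y = across it; at carousel = 0 the bar lies along the stand's x. The steel index plate is under the disc
- hook_1 (a point): seat of hook 1 (top of the wire at its lowest point, 170 mm above the trolley), occupied by a bottle that stays there. Hooks: 7 mm grey plastic-coated wire, numbered clockwise from above; from the seat the tip rises outwards, ending 21 mm farther out and 17 mm above the seat; inwards the wire rises gently to the hub
- hook_2 (a point): seat of hook 2 (top of the wire at its lowest point, 170 mm above the trolley), occupied by a bottle that stays there
- hook_3 (a point): seat of hook 3 (top of the wire at its lowest point, 170 mm above the trolley), free
- hook_4 (a point): seat of hook 4 (top of the wire at its lowest point, 170 mm above the trolley), free
- hook_5 (a point): seat of hook 5 (top of the wire at its lowest point, 170 mm above the trolley), free
- drain_bottle_1: wound-drain bottle: clear body 64 mm across with a heavy foot, white cap, 151 mm tall, up to 0.2 kg. On the cap an upright white loop, 46 mm wide along own y, 12 mm thick along own x, flat sides from 106 to 139 mm up, gabled top bar; window 30 mm wide, from 113 mm up to 141 mm in the middle, 131 at the sides. Grip across the two sides. Origin: centre of the underside, z up. Stands at the start; may be absent
- drain_bottle_1_eye (a point): underside of the middle of this bottle's loop top bar, 141 mm above its underside: it lies on the hook's seat when hung, the loop square across the wire, the underside then 29 mm above the trolley
- drain_bottle_2: wound-drain bottle like drain_bottle_1; may be absent
- drain_bottle_2_eye (a point): underside of the middle of this bottle's loop top bar, 141 mm above its underside: it lies on the hook's seat when hung, the loop square across the wire, the underside then 29 mm above the trolley
- drain_bottle_3: wound-drain bottle like drain_bottle_1; may be absent
- drain_bottle_3_eye (a point): underside of the middle of this bottle's loop top bar, 141 mm above its underside: it lies on the hook's seat when hung, the loop square across the wire, the underside then 29 mm above the trolley
- iodine_bottle: small brown bottle with white cap, 45 mm across, 73 mm high, bystander; origin under its centre
- kidney_dish: steel kidney dish, 113 x 237 x 40 mm, bystander; origin under its centre
- saline_bottle: white bottle with green cap, 48 mm across, 122 mm high, bystander; origin under its centre

How it is judged:
By the outcome, as a careful person would: the job done as asked, in the order asked, and still so for the second after the job is handed in, with the robot touching nothing.
Of drain_bottle_1, drain_bottle_2, drain_bottle_3 only 2 to 3 are there at a start; the rules pass over those that are not, and their reading is None.
At some moment in a run one of drain_bottle_1, drain_bottle_2, drain_bottle_3 may be knocked a few centimetres aside while the robot is not near it.
It also fails if it takes over 210 s, if anything falls off the work surface, if the arm or the gripper's body presses on something with over 40 N, if the wrist force passes 120 N, or if a joint passes its speed limit or range.

### The arm

A 6-joint arm with a two-finger parallel gripper is mounted at the origin on a cart in front of the work surface, level with it; the furniture and walls round the work are solid. World frame = base frame: x ahead of the robot, y to its left, z up, the work surface at z = 0. Lengths are in m, angles in rad, forces in N, time in s.
With the tool pointing down it reaches from about 0.425 to 1.125 m from the base axis. Payload 14.9 kg.
Tool frame: the origin (TCP) lies midway between the tips of the shut fingers; the grasp point (between the pads) lies arm.grip_depth behind it (arm.grip_depth is the distance from the TCP to the grasp point, in m); z points along the fingers, y is the line along which they close (so a half turn about z gives the same grasp; the last joint's range is limited). The gripper opens to 91 mm and grips with 3 to 60 N. Pads are 32 mm wide; open, the fingers measure 118 mm over their backs; the gripper's body (76 mm by 178 mm) begins 60 mm behind the grasp point.
Start: joints at [-1.352, 0.379, 1.734, -0, 1.028, -0.033], TCP at [0.174, -0.678, 0.214] pointing down, gripper open.
Joint ranges: [-2.77, 2.77], [-0.74, 2.19], [0, 2.66], [-1.06, 4.2], [0.31, 2.87], [-3.08, 3.08]. Speed limits (rad/s): [1.89, 1.89, 2.39, 3.14, 3.14, 3.14].

### API

Orientations are given as a unit quaternion [w, x, y, z].
In Python, from rig import arm gives the robot as it stands.
- The arm moves only by the tool drive_tool, never from a script. Its argument "motion" is a list of rows, each a list of 7 numbers: the opening, from 0 (shut) to 1 (fully open), then the shift along the tool's x, y, z normalised to -1 to 1, where 1 is 20 mm, then the turn, a rotation vector about the tool's x, y, z normalised to -1 to 1, where 1 is 10 degrees. A call has 1 to 8 rows; each row shifts and turns the commanded pose from where the row before left it, along the tool's axes as they then stand; what a row does not reach is not made up. A row lasts 1/8 s, in which the tool goes at most 62.5 mm and 10.7 degrees, less where a joint would pass 70% of its speed; a pose out of reach is approached as far as the arm can. A call with a number of a shift or a turn outside -1 to 1 is refused whole. A call with a gripper value outside its range is refused whole. The fingers move at their own pace and stop on an object; "squeeze" is the grip in N (left out, the last holds). Time passes only in rows, so rows that do not move let the fingers close. It gives the time, the measured TCP pose, the force, the opening and the grip force at its end, in the units of the state.
- arm.state(): the state, without advancing time (a new reading comes with each control period).
- arm.grab_frame(name): name is "side" or "top" or "wrist"; returns (picture, depth): 400x640x3 uint8, blue, green, red; 400x640 float32, m along the optical axis (not along the pixel's ray), 0 where there is no reading.
- arm.camera_params(name): a dict with "vertical_fov" (degrees; the focal length in pixels is half the picture's height over the tangent of half this angle, whatever the lens; pixels are square), "cx", "cy" (the principal point, pixels), "cam_to_world" (4x4, takes a point from camera to world coordinates). Camera axes: x right, y up, looking along -z (the intrinsics and any distortion apply to the point x, -y, -z); pixel columns grow to the right and rows downward; lengths in m; the calibration is good to about 2 mm. A picture is of the moment at which its call begins: read the wrist's pose just before it. camera_params takes no time and is no camera call; for the wrist camera it gives the pose at the moment of the call.
- arm.hand_in(): hands the job in; it is judged then, once.
The state is a dict: "time_s": time; "joints": joint angles; "joint_vel": joint speeds; "effort": joint torques, N m; "tool_pos": TCP position; "eef_rot": TCP orientation; "contact_force": force on the tool from outside, world axes, zero at the start; "torque": the same for the moment, N m; "width": finger opening in m; "gripper_force": force on a finger pad.
Only numpy, scipy, OpenCV 4.12 (cv2) and the standard library are available. Lean on these libraries where they do the work, as an engineer would, in place of code of your own. Each camera call takes 0.05 s, during which the arm holds its last target. There are 200 camera calls.

## Working session

There is one attempt and no reset: what is moved stays moved. The work goes in short steps, Python scripts to look and compute and a tool call to move; the robot and the scene stay as the last step left them, time stands still between calls to the robot, and variables do not carry over. Pictures are saved under pics/ and viewed, at most 14 in all, crops included, and the job is handed in when it is done.

Besides the shell and the picture viewer there is one more tool, called after ">>>" by a JSON object that holds its "op" and its "data". drive_tool: Moves the arm, as the interface text tells. Scaled input: -1 to 1 covers 20 mm each way for a shift and 10 degrees each way for a turn. Its arguments: {"type":"object","properties":{"motion":{"type":"array","items":{"type":"array","items":{"type":"number","minimum":-1,"maximum":1}}},"squeeze":{"type":"number"}},"required":["motion"]}

```bash
ls; mkdir -p pics; cat > h.py <<'E'
import numpy as np, cv2
from rig import arm
def grab(n):
    p=arm.camera_params(n); im,d=arm.grab_frame(n); return im,d,p
def pts(d,p):
    f=200/np.tan(np.radians(p['vertical_fov'])/2)
    v,u=np.mgrid[0:400,0:640]
    X=np.stack([(u-p['cx'])/f*d,-(v-p['cy'])/f*d,-d,np.ones_like(d)],-1)
    W=(X@np.array(p['cam_to_world']).T)[...,:3]; W[d==0]=np.nan
    return W
def ray(p,u,v,z):
    f=200/np.tan(np.radians(p['vertical_fov'])/2)
    T=np.array(p['cam_to_world']); r=T[:3,:3]@np.array([(u-p['cx'])/f,-(v-p['cy'])/f,-1])
    o=T[:3,3]; return o+r*(z-o[2])/r[2]
E
python3 - <<'E'
from h import *
print(arm.state(), arm.grip_depth)
for n in ['top','side','wrist']:
    im,d,p=grab(n); cv2.imwrite(f'pics/{n}0.png',im); np.savez(f'{n}0.npz',im=im,d=d,W=pts(d,p)); print(n,p)
E
```

```text
pics
{'time_s': 0.0, 'joints': array([-1.35228437e+00,  3.79410178e-01,  1.73473509e+00,  1.26150159e-05,
        1.02849890e+00, -3.33267411e-02]), 'joint_vel': array([-0.00098731, -0.00098122, -0.00073399, -0.00160362,  0.00020076,
       -0.0019542 ]), 'effort': array([-7.41892378e-03, -7.63739133e+01, -4.34373093e+01,  6.48554717e-02,
        4.25318442e-02, -8.63499736e-05]), 'tool_pos': array([ 0.17432856, -0.67756345,  0.21330975]), 'eef_rot': array([-5.24004249e-04,  9.92082900e-01,  1.25583609e-01, -4.32339934e-05]), 'contact_force': array([-0.99492031, -0.63219123,  0.04706363]), 'torque': array([-0.02079367,  0.01233513,  0.00997357]), 'gripper_force': 0.0, 'width': 0.09084330044899804} 0.0188
top {'vertical_fov': 46.27541133105635, 'cx': 311.97826530743293, 'cy': 197.52111860025295, 'cam_to_world': array([[ 0.04006118,  0.97718956, -0.20855616,  0.23603535],
       [-0.99917817,  0.04046724, -0.00232116, -0.05047026],
       [ 0.00617148,  0.20847775,  0.97800764,  1.59258433],
       [ 0.        ,  0.        ,  0.        ,  1.        ]])}
side {'vertical_fov': 46.757187536107104, 'cx': 323.01723805345665, 'cy': 196.35704873124183, 'cam_to_world': array([[-0.97924628,  0.06728454, -0.19117925,  0.22523861],
       [-0.20257033, -0.35508213,  0.91262366,  1.35818824],
       [-0.00647888,  0.93241057,  0.36134271,  0.72217901],
       [ 0.        ,  0.        ,  0.        ,  1.        ]])}
wrist {'vertical_fov': 60.909198056197425, 'cx': 313.1757930232131, 'cy': 203.33004529622062, 'cam_to_world': array([[ 2.48985992e-01,  9.40604345e-01,  2.30801738e-01,
         2.39178586e-01],
       [-9.68506977e-01,  2.41925867e-01,  5.88736826e-02,
        -6.60974511e-01],
       [-4.60068962e-04, -2.38191816e-01,  9.71218023e-01,
         3.83690192e-01],
       [ 0.00000000e+00,  0.00000000e+00,  0.00000000e+00,
         1.00000000e+00]])}
```

View pics/top0.png

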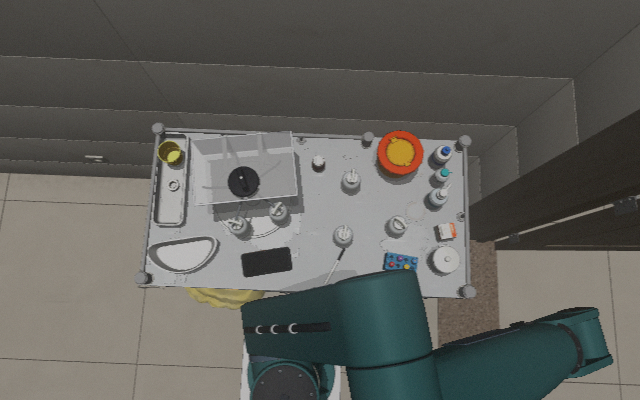

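View pics/side0.png

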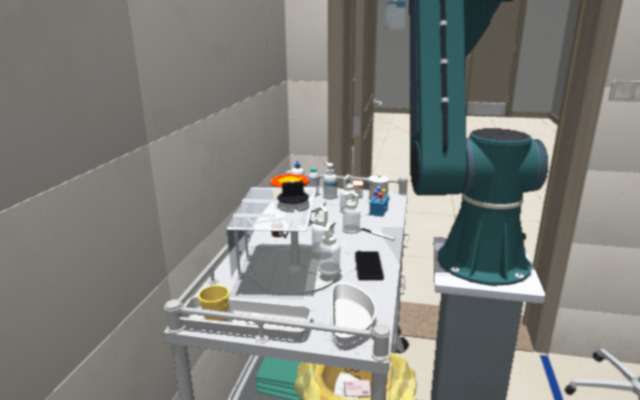

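The top view shows the stand's knob at (243,182) and its hung bottles at about (237,225) and (278,211). Three loose bottles stand near (343,235), (398,225) and (352,180).

```bash
python3 - <<'E'
from h import *
im,d,p=grab('top')
c=cv2.resize(im[125:285,185:425],None,fx=3.33,fy=3.33,interpolation=cv2.INTER_CUBIC);cv2.imwrite('pics/topc.png',c)
W=pts(d,p)
for u,v in [(243,182),(237,225),(278,211),(343,235),(398,225),(352,180),(318,161),(400,150),(266,262),(320,200),(200,200),(182,254)]:
    w=W[v-14:v+15,u-14:u+15].reshape(-1,3); print((u,v),W[v,u].round(3),'zmax',np.nanmax(w[:,2]).round(3), 'ctr of top', np.nanmedian(w[w[:,2]>np.nanmax(w[:,2])-.02],0).round(3))
# knob: black mask above 0.22
m=(im.max(2)<60)&(W[...,2]>0.2)&(W[...,2]<.35)&(W[...,0]>.4)
q=W[m]; print(len(q),q.mean(0),q[q[:,2]>.265].mean(0))
E
```

```text
(243, 182) [0.553 0.153 0.283] zmax 0.293 ctr of top [0.562 0.159 0.286]
(237, 225) [0.448 0.184 0.14 ] zmax 0.188 ctr of top [0.455 0.187 0.174]
(278, 211) [0.499 0.059 0.135] zmax 0.216 ctr of top [0.527 0.08  0.21 ]
(343, 235) [ 0.43  -0.148  0.143] zmax 0.152 ctr of top [ 0.437 -0.151  0.142]
(398, 225) [ 0.474 -0.326  0.109] zmax 0.155 ctr of top [ 0.48  -0.328  0.144]
(352, 180) [ 0.609 -0.173  0.139] zmax 0.152 ctr of top [ 0.62  -0.172  0.144]
(318, 161) [ 0.686 -0.062  0.077] zmax 0.079 ctr of top [ 0.689 -0.062  0.072]
(400, 150) [ 0.725 -0.332  0.109] zmax 0.13 ctr of top [ 0.731 -0.332  0.114]
(266, 262) [0.346 0.098 0.016] zmax 0.026 ctr of top [0.347 0.099 0.014]
(320, 200) [ 0.568 -0.075 -0.   ] zmax 0.012 ctr of top [ 0.567 -0.075 -0.001]
(200, 200) [0.51  0.29  0.208] zmax 0.217 ctr of top [0.525 0.281 0.21 ]
(182, 254) [ 0.362  0.386 -0.004] zmax 0.044 ctr of top [0.402 0.402 0.035]
2753 [ 0.57074219 -0.56814523  0.26710552] [ 0.57638309 -0.70313494  0.30640378]
```

View pics/topc.png

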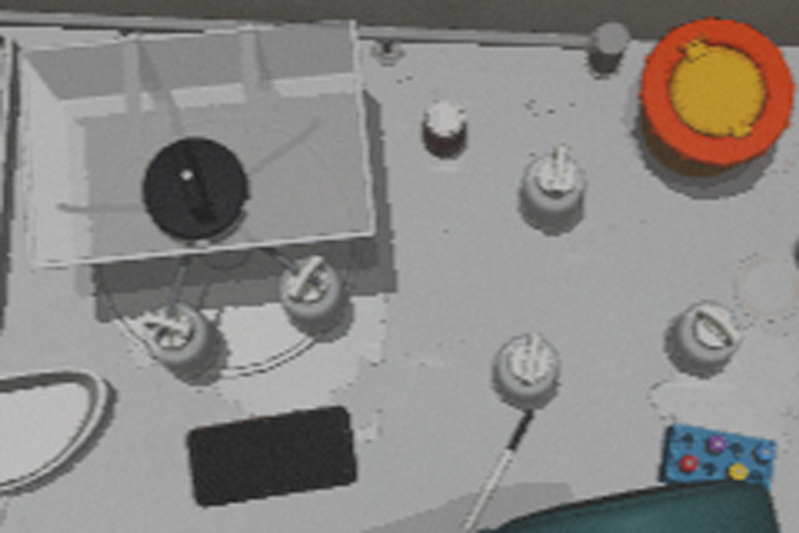

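```bash
cat >> h.py <<'E'
from scipy.spatial.transform import Rotation as Ro
def R():
    q=arm.state()['eef_rot']; return Ro.from_quat([q[1],q[2],q[3],q[0]])
def az():
    x=R().as_matrix()[:,0]; return np.degrees(np.arctan2(x[1],x[0]))
def plan(tgt,azdeg=None):
    """shift first (in present axes), units of rows of 20mm/10deg; then turn"""
    s=arm.state(); r=R()
    t=r.inv().apply(np.array(tgt)-s['tool_pos'])/.02
    print('pos',s['tool_pos'].round(4),'az',round(az(),1),'shift units',t.round(2),'rows',np.abs(t).max().round(1))
    if azdeg is not None:
        g=Ro.from_euler('z',azdeg,degrees=True)*Ro.from_euler('x',180,degrees=True)
        print('turn units',np.degrees((r.inv()*g).as_rotvec()).round(1)/10)
E
python3 - <<'E'
from h import *
plan([.47,.13,.38],14.4)
im,d,p=grab('top')
roi=np.zeros((400,640),np.uint8); roi[160:205,222:265]=1
m=((im.max(2)<70)&(roi>0)).astype(np.uint8)
c=max(cv2.findContours(m,0,2)[0],key=cv2.contourArea); e=cv2.fitEllipse(cv2.convexHull(c)); print(e)
for z in (.234,.246): print(z,ray(p,*e[0],z), 'diam', e[1][1]*np.linalg.norm(ray(p,e[0][0]+1,e[0][1],z)-ray(p,*e[0],z)))
# hood edge ends in full image
for a,b in [(32,268),(375,235),(28,48),(353,22)]: print(ray(p,185+a/3.33,125+b/3.33,.21))
E
```

```text
pos [ 0.1743 -0.6777  0.2136] az 14.4 shift units [ 24.38 -35.43  -8.3 ] rows 35.4
turn units [-0. -0.  0.]
((243.13375854492188, 181.40518188476562), (30.182926177978516, 31.020933151245117), 71.28734588623047)
0.234 [0.56642139 0.16020207 0.234     ] diam 0.09258035552286388
0.246 [0.56350319 0.15834125 0.246     ] diam 0.09176261882175574
[0.49183978 0.30420209 0.21      ]
[ 0.53509241 -0.00356331  0.21      ]
[0.6995473  0.32713881 0.21      ]
[0.73779727 0.02644794 0.21      ]
```

>>> {"op": "drive_tool", "data": {"motion": [[1,0.4,-0.6,-1,0,0,0],[1,0.6,-0.98,-1,0,0,0],[1,0.7,-0.98,-1,0,0,0],[1,0.7,-0.98,-1,0,0,0],[1,0.7,-0.98,-1,0,0,0],[1,0.7,-0.98,-1,0,0,0],[1,0.7,-0.98,-1,0,0,0],[1,0.7,-0.98,-1,0,0,0]]}}

```text
time_s: 1.25
tool_pos: [0.2381, -0.5067, 0.3745]
eef_rot: [-0.0, 0.992, 0.126, -0.0]
contact_force: [0.3, -0.7, 0.5]
width: 0.091
gripper_force: 0.0
```

>>> {"op": "drive_tool", "data": {"motion": [[1,0.7,-0.98,0,0,0,0],[1,0.7,-0.98,0,0,0,0],[1,0.7,-0.98,0,0,0,0],[1,0.7,-0.98,0,0,0,0],[1,0.7,-0.98,0,0,0,0],[1,0.7,-0.98,0,0,0,0],[1,0.7,-0.98,0,0,0,0],[1,0.7,-0.98,0,0,0,0]]}}

```text
time_s: 2.25
tool_pos: [0.3077, -0.3262, 0.3737]
eef_rot: [-0.0, 0.992, 0.126, -0.0]
contact_force: [0.1, -0.2, -1.1]
width: 0.0909
gripper_force: 0.0
```

>>> {"op": "drive_tool", "data": {"motion": [[1,0.7,-0.98,0,0,0,0],[1,0.7,-0.98,0,0,0,0],[1,0.7,-0.98,0,0,0,0],[1,0.7,-0.98,0,0,0,0],[1,0.7,-0.98,0,0,0,0],[1,0.7,-0.98,0,0,0,0],[1,0.7,-0.98,0,0,0,0],[1,0.7,-0.98,0,0,0,0]]}}

```text
time_s: 3.25
tool_pos: [0.3767, -0.1465, 0.3737]
eef_rot: [-0.0, 0.992, 0.126, -0.0]
contact_force: [0.2, -1.2, 1.0]
width: 0.0912
gripper_force: 0.0
```

>>> {"op": "drive_tool", "data": {"motion": [[1,0.7,-0.98,0,0,0,0],[1,0.7,-0.98,0,0,0,0],[1,0.7,-0.98,0,0,0,0],[1,0.7,-0.98,0,0,0,0],[1,0.7,-0.98,0,0,0,0],[1,0.7,-0.98,0,0,0,0],[1,0.7,-0.98,0,0,0,0],[1,0.7,-0.98,0,0,0,0]]}}

```text
time_s: 4.25
tool_pos: [0.4458, 0.0332, 0.3737]
eef_rot: [-0.0, 0.992, 0.126, -0.0]
contact_force: [0.3, -0.5, -0.0]
width: 0.0909
gripper_force: 0.0
```

>>> {"op": "drive_tool", "data": {"motion": [[1,0.7,-0.98,0,0,0,0],[1,0.7,-0.98,0,0,0,0],[1,0.5,-0.98,0,0,0,0],[1,0.5,-0.5,0,0,0,0],[1,0,0,0,0,0,0],[1,0,0,0,0,0,0]]}}

```text
time_s: 5.0
tool_pos: [0.4753, 0.11, 0.3738]
eef_rot: [0.0, 0.992, 0.125, -0.0]
contact_force: [-0.1, -0.2, 0.5]
width: 0.0915
gripper_force: 0.0
```

```bash
python3 - <<'E'
from h import *
print(arm.state()['time_s']);plan([.5635,.158,.38],20)
im,d,p=grab('wrist'); cv2.imwrite('pics/w1.png',im); np.savez('w1.npz',im=im,W=pts(d,p))
E
```

```text
5.0
pos [0.4753 0.11   0.3738] az 14.4 shift units [ 4.87 -1.23 -0.31] rows 4.9
turn units [ 0.    0.   -0.56]
```

View pics/w1.png

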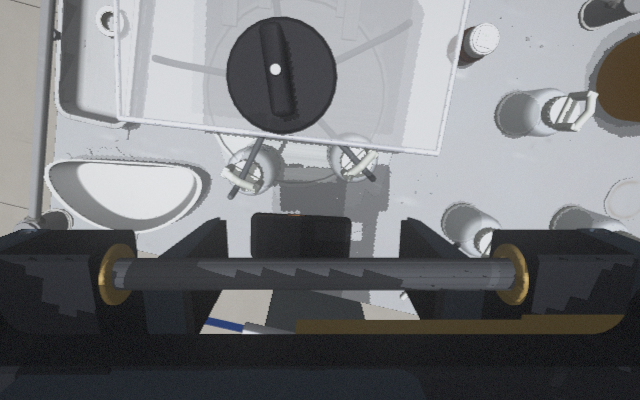

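The wrist view shows the knob disc centred near (281,75) with its bar from about (271,25) to (284,115). The hood's front edge runs from (118,120) to (440,152), and the two occupied hooks end near (232,197) and (373,178).

```bash
python3 - <<'E'
from h import *
z=np.load('w1.npz'); W=z['W']; im=z['im']; p=arm.camera_params('wrist')
print('bar z',np.nanmedian(W[90:110,280:287,2]),'disc z',np.nanmedian(W[60:100,305:325,2]))
a,b=ray(p,118,120,.21),ray(p,440,152,.21); yaw=np.degrees(np.arctan2(b[0]-a[0],a[1]-b[1])); print('hood',a,b,np.linalg.norm(a-b),yaw)
y=np.radians(yaw); print('axis',(a+b)/2+.05*np.array([np.cos(y),np.sin(y),0]))
roi=np.zeros(im.shape[:2],bool); roi[5:140,220:345]=1
m=(roi&(im.max(2)<75)).astype(np.uint8); c=max(cv2.findContours(m,0,2)[0],key=cv2.contourArea)
e=cv2.fitEllipse(cv2.convexHull(c)); print(e)
for h in (.234,.246): print(ray(p,*e[0],h), e[1][1]*np.linalg.norm(ray(p,e[0][0]+1,e[0][1],h)-ray(p,*e[0],h)))
q=W[roi&(W[...,2]>.272)&(im.max(2)<90)]; q=q[~np.isnan(q).any(1)]
mu=q.mean(0); w,v=np.linalg.eigh(np.cov(q[:,:2].T)); print('bar',len(q),mu,np.median(q[:,2]),np.degrees(np.arctan2(*v[::-1,1])),np.sqrt(w*12))
for uv in [(232,197),(373,178)]:
    t=ray(p,*uv,.184); ax=np.array([.5635,.158]); dd=t[:2]-ax; print('tip',t,np.linalg.norm(dd),np.degrees(np.arctan2(dd[1],dd[0])))
E
```

```text
bar z 0.2865204859086731 disc z 0.24425643105623435
hood [0.49378149 0.30674359 0.21      ] [ 0.54143704 -0.00101651  0.21      ] 0.31142788780967967 8.802139333781689
axis [0.5670204  0.16051467 0.21      ]
((281.0498352050781, 74.77857971191406), (109.07423400878906, 116.66293334960938), 169.5807647705078)
[0.56976019 0.16252551 0.234     ] 0.1002415938312311
[0.5686144  0.16113648 0.246     ] 0.096363851451223
bar 2011 [0.5677242  0.16075516 0.28556501] 0.2860580604590185 -158.17404235840138 [0.01640925 0.0639324 ]
tip [0.4395361  0.19153347 0.184     ] 0.12841940417821407 164.86319361595426
tip [0.49753621 0.04932029 0.184     ] 0.12713182551302332 -121.25590381186892
```

>>> {"op": "drive_tool", "data": {"motion": [[1,0.85,-0.22,0,0,0,-0.38],[1,0.85,-0.22,0,0,0,-0.38]]}}

```text
time_s: 5.3
tool_pos: [0.5059, 0.1279, 0.3741]
eef_rot: [0.0, 0.981, 0.192, 0.0]
contact_force: [0.1, -0.4, 0.6]
width: 0.091
gripper_force: 0.0
```

```bash
python3 - <<'E'
from h import *
plan([.5675,.160,.252],21.8)
E
```

```text
pos [0.5059 0.1279 0.3741] az 22.1 shift units [ 3.45 -0.33  6.11] rows 6.1
turn units [ 0.   -0.    0.03]
```

>>> {"op": "drive_tool", "data": {"motion": [[1,0.86,-0.08,0,0,0,0],[1,0.86,-0.08,0,0,0,0],[1,0.86,-0.08,0,0,0,0],[1,0.87,-0.09,0.5,0,0,0],[1,0,0,1,0,0,0],[1,0,0,1,0,0,0],[1,0,0,1,0,0,0],[1,0,0,1,0,0,0]]}}

```text
time_s: 6.3
tool_pos: [0.5668, 0.1601, 0.2825]
eef_rot: [0.0, 0.982, 0.191, -0.0]
contact_force: [1.3, 0.3, -0.5]
width: 0.0913
gripper_force: 0.0
```

>>> {"op": "drive_tool", "data": {"motion": [[1,0,0,0.8,0,0,0],[1,0,0,0.8,0,0,0],[0,0,0,0,0,0,0],[0,0,0,0,0,0,0],[0,0,0,0,0,0,0],[0,0,0,0,0,0,0],[0,0,0,0,0,0,0],[0,0,0,0,0,0,0]], "squeeze": 40}}

```text
time_s: 7.3
tool_pos: [0.5672, 0.1603, 0.252]
eef_rot: [-0.0, 0.982, 0.191, 0.0]
contact_force: [0.3, -0.6, 0.7]
width: 0.0342
gripper_force: 0.0
```

>>> {"op": "drive_tool", "data": {"motion": [[0,0,0,0,0,0,0],[0,0,0,0,0,0,0],[0,0,0,0,0,0,0],[0,0,0,0,0,0,0]]}}

```text
time_s: 7.8
tool_pos: [0.5668, 0.1612, 0.2519]
eef_rot: [-0.001, 0.982, 0.191, -0.0]
contact_force: [-2.7, 7.6, 0.9]
width: 0.0158
gripper_force: 40.0
```

>>> {"op": "drive_tool", "data": {"motion": [[0,0,0,-0.15,0,0,0],[0,0,0,-0.15,0,0,0],[0,0,0,-0.15,0,0,0],[0,0,0,0,0,0,0],[0,0,0,0,0,0,0]]}}

```text
time_s: 8.43
tool_pos: [0.5667, 0.1611, 0.2602]
eef_rot: [-0.001, 0.982, 0.191, -0.0]
contact_force: [0.2, 9.3, -7.0]
width: 0.0157
gripper_force: 40.0
```

>>> {"op": "drive_tool", "data": {"motion": [[0,0,-0.05,-0.05,0,0,0],[0,0,0,-0.05,0,0,0],[0,0,0,0,0,0,0]]}}

```text
time_s: 8.8
tool_pos: [0.5666, 0.1612, 0.2627]
eef_rot: [-0.0, 0.982, 0.191, -0.0]
contact_force: [3.6, 1.1, -7.3]
width: 0.0158
gripper_force: 40.0
```

>>> {"op": "drive_tool", "data": {"motion": [[0,0,0,-0.05,0,0,0],[0,0,0,0,0,0,0]]}}

```text
time_s: 9.05
tool_pos: [0.5666, 0.1612, 0.2631]
eef_rot: [-0.0, 0.982, 0.191, -0.0]
contact_force: [7.4, 1.9, -17.1]
width: 0.0159
gripper_force: 40.0
```

>>> {"op": "drive_tool", "data": {"motion": [[0,0.03,0,0.02,0,0,-0.5],[0,0,0,0,0,0,-0.9],[0,0,0,0,0,0,-0.9],[0,0,0,0,0,0,-0.9],[0,0,0,0,0,0,-0.9],[0,0,0,0,0,0,-0.9],[0,0,0,0,0,0,0]]}}

```text
time_s: 9.93
tool_pos: [0.5669, 0.1611, 0.263]
eef_rot: [-0.0, 0.809, 0.588, -0.001]
contact_force: [1.9, -2.3, -12.5]
width: 0.0159
gripper_force: 40.0
```

```bash
python3 - <<'E'
from h import *
plan([.567,.161,.263],116.5);print(arm.state()['joints'],arm.state()['contact_force'])
E
```

```text
pos [0.5669 0.1611 0.263 ] az 72.0 shift units [-0.    0.01 -0.  ] rows 0.0
turn units [-0.01  0.   -4.45]
[ 2.37519974e-01  1.50108150e-01  1.93069432e+00 -4.80718470e-04
  1.06189404e+00  5.52341167e-01] [  1.9101526   -2.25991296 -12.53539616]
```

>>> {"op": "drive_tool", "data": {"motion": [[0,0,0,0,0,0,-0.9],[0,0,0,0,0,0,-0.9],[0,0,0,0,0,0,-0.9],[0,0,0,0,0,0,-0.9],[0,0,0,0,0,0,-0.85],[0,0,0,0,0,0,0],[0,0,0,0,0,0,0]]}}

```text
time_s: 10.8
tool_pos: [0.5672, 0.1612, 0.2631]
eef_rot: [-0.0, 0.529, 0.849, -0.0]
contact_force: [4.6, -2.9, -14.8]
width: 0.0158
gripper_force: 40.0
```

>>> {"op": "drive_tool", "data": {"motion": [[0,0,0,0.2,0,0,0],[0,0,0,0.2,0,0,0],[0,0,0,0.2,0,0,0],[0,0,0,0.2,0,0,0],[0,0,0,0.2,0,0,0],[0,0,0,0,0,0,0],[0,0,0,0,0,0,0]]}}

```text
time_s: 11.68
tool_pos: [0.5673, 0.1612, 0.2436]
eef_rot: [0.0, 0.527, 0.85, -0.0]
contact_force: [-0.5, -5.3, -4.1]
width: 0.016
gripper_force: 40.0
```

```bash
python3 - <<'E'
from h import *
plan([.567,.161,.241],116.5);print(arm.state()['torque'],arm.state()['contact_force'])
E
```

```text
pos [0.5673 0.1612 0.2436] az 116.4 shift units [-0.   -0.02  0.13] rows 0.1
turn units [-0.    0.   -0.01]
[-0.89952481 -0.17260417 -0.01790216] [-0.49441279 -5.34955788 -4.10051101]
```

>>> {"op": "drive_tool", "data": {"motion": [[0,0,0,0.07,0,0,0],[0.5,0,0,0,0,0,0],[0.5,0,0,0,0,0,0],[0.5,0,0,0,0,0,0],[0.6,0,0,-1,0,0,0],[0.6,0,0,-1,0,0,0],[0.6,0,0,-1,0,0,0],[0.6,0,0,-1,0,0,0]]}}

```text
time_s: 12.68
tool_pos: [0.5675, 0.1615, 0.3241]
eef_rot: [0.0, 0.526, 0.85, 0.0]
contact_force: [-0.2, -0.8, -0.8]
width: 0.055
gripper_force: 0.0
```

```bash
python3 - <<'E'
from h import *
im,d,p=grab('top'); W=pts(d,p)
print(arm.state()['tool_pos'],az())
cv2.imwrite('pics/t2.png',cv2.resize(im[125:285,185:425],None,fx=3.33,fy=3.33,interpolation=cv2.INTER_CUBIC))
im,d,p=grab('wrist');cv2.imwrite('pics/w2.png',im); W=pts(d,p)
q=W[(W[...,2]>.22)&(W[...,2]<.30)&(im.max(2)<90)]; q=q[(np.hypot(q[:,0]-.567,q[:,1]-.161)<.06)]
print(len(q),np.percentile(q[:,2],[5,25,50,75,95]).round(4) if len(q) else 0)
q=q[q[:,2]>q[:,2].max()-.02]; w,v=np.linalg.eigh(np.cov(q[:,:2].T)); print(q.mean(0),np.degrees(np.arctan2(*v[::-1,1])),np.sqrt(w*12))
E
```

```text
[0.56844648 0.16178961 0.32675062] 116.52636437115434
9854 [0.2313 0.2325 0.2332 0.2342 0.2757]
[0.5655454  0.16536356 0.27462855] 116.05066718379632 [0.01606954 0.06197426]
```

View pics/t2.png

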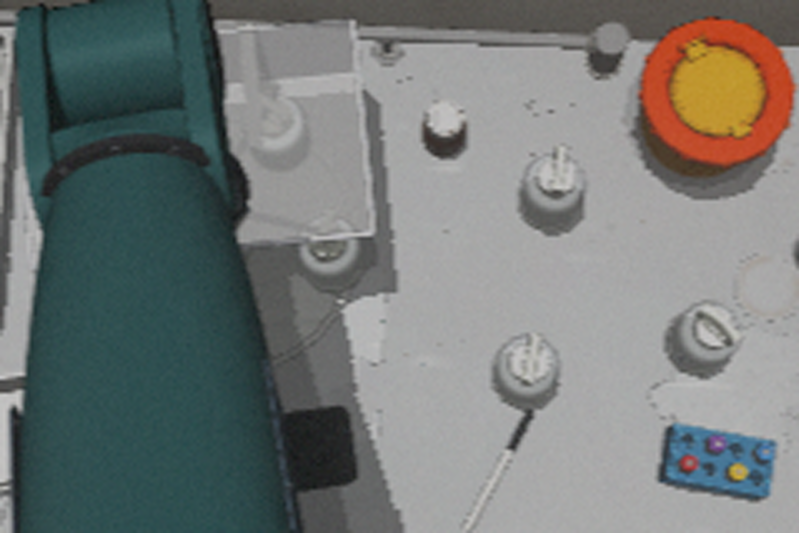

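>>> {"op": "drive_tool", "data": {"motion": [[0.8,0,0,0,0,0,0.9],[1,0,0,0,0,0,0.9],[1,0,0,0,0,0,0.85],[1,-1,-0.3,0,0,0,0],[1,-1,-0.3,0,0,0,0],[1,-1,-0.3,0,0,0,0],[1,-1,-0.3,0,0,0,0],[1,-1,-0.3,0,0,0,0]]}}

```text
time_s: 13.78
tool_pos: [0.5369, 0.0599, 0.3222]
eef_rot: [0.0, 0.707, 0.707, 0.0]
contact_force: [-0.5, -0.6, -0.5]
width: 0.0911
gripper_force: 0.0
```

>>> {"op": "drive_tool", "data": {"motion": [[1,-1,-0.3,0,0,0,0],[1,-1,-0.3,0,0,0,0],[1,-1,-0.3,0,0,0,0],[1,-1,-0.3,0,0,0,0],[1,-1,-0.3,0,0,0,0],[1,-1,-0.3,0,0,0,0],[1,-1,-0.3,0,0,0,0],[1,-1,-0.3,0,0,0,0]]}}

```text
time_s: 14.78
tool_pos: [0.4888, -0.0998, 0.3221]
eef_rot: [0.0, 0.707, 0.707, 0.0]
contact_force: [1.0, -0.4, -1.1]
width: 0.0914
gripper_force: 0.0
```

>>> {"op": "drive_tool", "data": {"motion": [[1,-1,-0.3,0,0,0,0],[1,-1,-0.3,0,0,0,0],[1,-1,-0.3,0,0,0,0],[1,-1,-0.3,0,0,0,0],[1,-1,-0.3,0,0,0,0],[1,-1,-0.3,0,0,0,0],[1,-0.5,0,0,0,0,0],[1,0,0,0,0,0,0]]}}

```text
time_s: 15.78
tool_pos: [0.4534, -0.2291, 0.3221]
eef_rot: [-0.0, 0.707, 0.707, 0.0]
contact_force: [0.9, -0.1, 0.2]
width: 0.0912
gripper_force: 0.0
```

```bash
python3 - <<'E'
from h import *
print(arm.state()['tool_pos'],az(),arm.state()['joints'].round(2))
im,d,p=grab('wrist');cv2.imwrite('pics/w3.png',im); np.savez('w3.npz',im=im,W=pts(d,p))
E
```

```text
[ 0.4533823  -0.22907069  0.32211215] 89.97449812185818 [-0.51 -0.06  2.03  0.    1.16 -0.51]
```

View pics/w3.png

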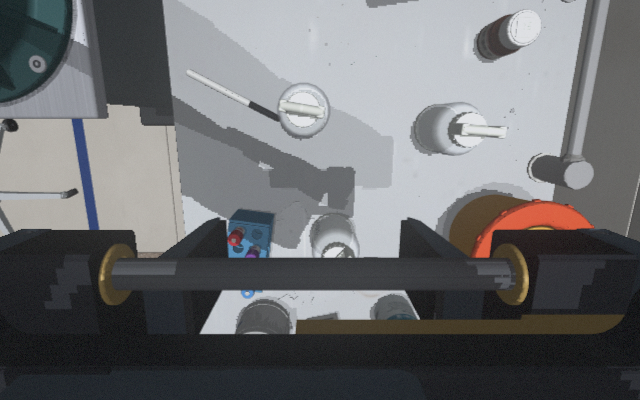

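The wrist view shows bottle A's loop at about (298,108), nearly horizontal in the picture, and bottle C's loop at about (483,130).

```bash
cat >> h.py <<'E'
def loop(W,im,xy,lo=.128,rad=.035):
    with np.errstate(invalid='ignore'):
        m=(W[...,2]>lo)&(W[...,2]<.165)&(np.hypot(W[...,0]-xy[0],W[...,1]-xy[1])<rad)
    q=W[m]; w,v=np.linalg.eigh(np.cov(q[:,:2].T)); a=np.degrees(np.arctan2(*v[::-1,1]))
    t=(q[:,:2]-q[:,:2].mean(0))@v; lo_,hi=np.percentile(t,[1,99],axis=0)
    c=q[:,:2].mean(0)+v@((lo_+hi)/2)
    print('loop n',len(q),'ctr',c.round(4),'extent',(hi-lo_).round(4),'y-axis az',round(a%180,1),'zmax',np.percentile(q[:,2],98).round(4))
    return c,a%180
E
python3 - <<'E'
from h import *
z=np.load('w3.npz'); W=z['W'];im=z['im']
for xy in [(.437,-.151),(.62,-.172)]:
    loop(W,im,xy); loop(W,im,xy,.138)
q=W[85:135,270:330].reshape(-1,3); q=q[(q[:,2]>.02)&(q[:,2]<.09)]; print('body',q.mean(0))
E
```

```text
loop n 471 ctr [ 0.4421 -0.1514] extent [0.011  0.0447] y-axis az 170.8 zmax 0.1502
loop n 461 ctr [ 0.442  -0.1513] extent [0.0109 0.0445] y-axis az 170.7 zmax 0.1503
loop n 507 ctr [ 0.6268 -0.173 ] extent [0.0116 0.0448] y-axis az 175.8 zmax 0.1505
loop n 438 ctr [ 0.6269 -0.1733] extent [0.0108 0.0447] y-axis az 175.8 zmax 0.1507
body [ 0.44409798 -0.15158969  0.08231849]
```

>>> {"op": "drive_tool", "data": {"motion": [[1,0.98,-0.14,0,0,0,0.92],[1,0.98,0,0,0,0,0],[1,0.9,0,0,0,0,0],[1,0.5,0,0,0,0,0]]}}

```text
time_s: 16.32
tool_pos: [0.4585, -0.1608, 0.3222]
eef_rot: [0.0, 0.761, 0.649, 0.0]
contact_force: [-0.4, 0.4, -0.3]
width: 0.0911
gripper_force: 0.0
```

```bash
python3 - <<'E'
from h import *
plan([.442,-.1513,.108],80.8)
E
```

```text
pos [ 0.4585 -0.1608  0.3222] az 80.9 shift units [ 0.34 -0.89 10.71] rows 10.7
turn units [0.   0.   0.01]
```

>>> {"op": "drive_tool", "data": {"motion": [[1,0.34,-0.89,0,0,0,0],[1,0,0,1,0,0,0],[1,0,0,1,0,0,0],[1,0,0,1,0,0,0],[1,0,0,1,0,0,0],[1,0,0,1,0,0,0],[1,0,0,1,0,0,0],[1,0,0,1,0,0,0]]}}

```text
time_s: 17.32
tool_pos: [0.4409, -0.1523, 0.1816]
eef_rot: [-0.0, 0.761, 0.648, -0.0]
contact_force: [0.4, -0.0, 0.4]
width: 0.0911
gripper_force: 0.0
```

>>> {"op": "drive_tool", "data": {"motion": [[1,0,0,1,0,0,0],[1,0,0,1,0,0,0],[1,0,0,1,0,0,0],[1,0,0,0.7,0,0,0],[0,0,0,0,0,0,0],[0,0,0,0,0,0,0],[0,0,0,0,0,0,0],[0,0,0,0,0,0,0]], "squeeze": 20}}

```text
time_s: 18.32
tool_pos: [0.442, -0.1525, 0.1086]
eef_rot: [0.0, 0.761, 0.648, 0.0]
contact_force: [-0.9, 0.4, -0.2]
width: 0.0542
gripper_force: 0.0
```

>>> {"op": "drive_tool", "data": {"motion": [[0,0,0,0,0,0,0],[0,0,0,0,0,0,0],[0,0,0,0,0,0,0],[0,0,0,0,0,0,0]]}}

```text
time_s: 18.82
tool_pos: [0.4419, -0.1525, 0.1083]
eef_rot: [0.0, 0.761, 0.648, 0.0]
contact_force: [-2.2, 0.5, 5.3]
width: 0.0456
gripper_force: 20.0
```

```bash
python3 - <<'E'
from h import *
im,d,p=grab('wrist');cv2.imwrite('pics/w4.png',im);print(arm.state()['tool_pos'],arm.state()['torque'],az(),arm.state()['width'])
E
```

```text
[ 0.44191942 -0.15249456  0.10832202] [0.01859581 0.13641934 0.04705354] 80.83016700401551 0.046057899148176394
```

View pics/w4.png

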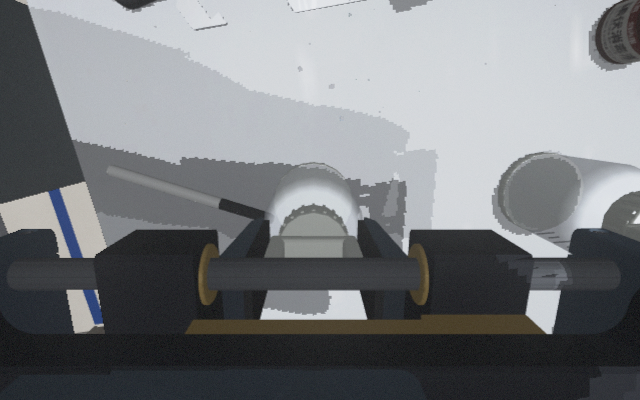

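>>> {"op": "drive_tool", "data": {"motion": [[0,0,0,-0.5,0,0,0],[0,0,0,-1,0,0,0],[0,0,0,-1,0,0,0],[0,0,0,-1,0,0,0],[0,0,0,-0.5,0,0,-0.5],[0,0,0,0,0,0,-0.9],[0,0,0,0,0,0,-0.9],[0,0,0,0,0,0,-0.9]], "squeeze": 30}}

```text
time_s: 19.88
tool_pos: [0.4416, -0.1524, 0.1885]
eef_rot: [0.0, 0.551, 0.834, -0.0]
contact_force: [0.0, -0.5, -1.6]
width: 0.0458
gripper_force: 30.0
```

>>> {"op": "drive_tool", "data": {"motion": [[0,0,0,0,0,0,-0.9],[0,0,0,0,0,0,-0.9],[0,0,0,0,0,0,-0.9],[0,0,0,0,0,0,-0.9],[0,0,0,0,0,0,-0.9],[0,0,0,0,0,0,-0.9],[0,0,0,0,0,0,-0.9],[0,0,0,0,0,0,-0.9]]}}

```text
time_s: 20.88
tool_pos: [0.4416, -0.1524, 0.1885]
eef_rot: [-0.0, -0.045, 0.999, 0.0]
contact_force: [-0.4, -0.3, -1.4]
width: 0.0458
gripper_force: 30.0
```

```bash
python3 - <<'E'
from h import *
plan([.412,.138,.165],188.5)
s=arm.state();print(s['width'],s['contact_force'],s['joints'].round(2))
E
```

```text
pos [ 0.4416 -0.1524  0.1885] az -174.9 shift units [ 0.18 14.59  1.18] rows 14.6
turn units [ 0.   -0.   -0.34]
0.04581776451664075 [-0.35110946 -0.28136489 -1.40081305] [-0.38  0.04  2.21  0.    0.89 -2.04]
```

>>> {"op": "drive_tool", "data": {"motion": [[0,0,0.9,0,0,0,0],[0,0,1,0,0,0,0],[0,0,1,0,0,0,0],[0,0,1,0,0,0,0],[0,0,1,0,0,0,0],[0,0,1,0,0,0,0],[0,0,1,0,0,0,0],[0,0,1,0,0,0,0]]}}

```text
time_s: 21.88
tool_pos: [0.4278, 0.0064, 0.1883]
eef_rot: [-0.0, -0.04, 0.999, 0.0]
contact_force: [0.7, 0.1, -1.6]
width: 0.0455
gripper_force: 30.0
```

>>> {"op": "drive_tool", "data": {"motion": [[0,0.1,1,0,0,0,0],[0,0.1,1,0,0,0,0],[0,0,1,0,0,0,0],[0,0,1,0,0,0,0],[0,0,1,0.3,0,0,0],[0,0,1,0.3,0,0,0],[0,0,0.65,0.5,0,0,-0.34],[0,0,0,0,0,0,0]]}}

```text
time_s: 22.88
tool_pos: [0.4124, 0.1378, 0.1655]
eef_rot: [-0.001, -0.072, 0.997, -0.0]
contact_force: [0.7, -0.3, -0.9]
width: 0.0461
gripper_force: 30.0
```

```bash
python3 - <<'E'
from h import *
plan([.412,.138,.165],188.5); plan([.4533,.144,.146],188.5)
s=arm.state();print(s['width'],s['contact_force'],s['joints'].round(2))
im,d,p=grab('top');cv2.imwrite('pics/t5.png',cv2.resize(im[150:290,185:325],None,fx=4,fy=4,interpolation=cv2.INTER_CUBIC))
im,d,p=grab('side');cv2.imwrite('pics/s5.png',cv2.resize(im[160:300,210:410],None,fx=4,fy=4,interpolation=cv2.INTER_CUBIC))
E
```

```text
pos [0.4124 0.1378 0.1655] az -171.7 shift units [0.02 0.01 0.02] rows 0.0
turn units [-0.   -0.01 -0.02]
pos [0.4124 0.1378 0.1655] az -171.7 shift units [-2.07  0.01  0.97] rows 2.1
turn units [-0.   -0.01 -0.02]
0.04606733771156033 [ 0.65714402 -0.2759452  -0.9139273 ] [ 0.27  0.02  2.28  0.    0.84 -1.45]
```

View pics/s5.png

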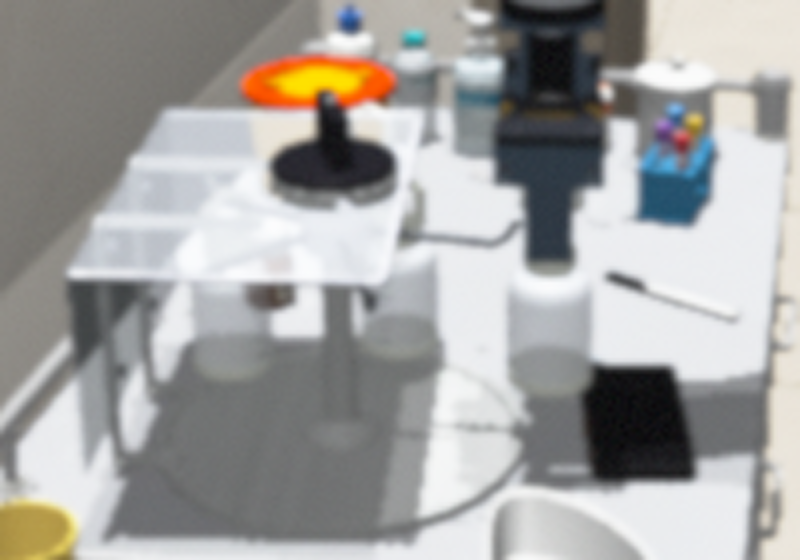

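The side view shows the front hook's tip at about (520,225) in the crop, full-image (340,216), just short of the gripped bottle's finger, and the bottle hangs upright.

```bash
python3 - <<'E'
from h import *
p=arm.camera_params('side'); print(ray(p,340,216,.184), ray(p,334,219,.178))
E
```

```text
[0.42965598 0.14412719 0.184     ] [0.44529956 0.15515822 0.178     ]
```

>>> {"op": "drive_tool", "data": {"motion": [[0,-0.3,0,0,0,0,0],[0,-0.3,0,0,0,0,0],[0,-0.3,0,0.1,0,0,0],[0,0,0,0,0,0,0]]}}

```text
time_s: 23.48
tool_pos: [0.4316, 0.1397, 0.164]
eef_rot: [-0.0, -0.072, 0.997, -0.0]
contact_force: [0.3, -1.1, -1.6]
width: 0.0457
gripper_force: 30.0
```

>>> {"op": "drive_tool", "data": {"motion": [[0,-0.27,0,0.22,0,0,0],[0,-0.27,0,0.22,0,0,0],[0,-0.28,0,0.22,0,0,0],[0,-0.28,0,0.22,0,0,0],[0,0,0,0.1,0,0,0],[0,0,0,0.1,0,0,0],[0,0,0,0,0,0,0]]}}

```text
time_s: 24.35
tool_pos: [0.4527, 0.1429, 0.1424]
eef_rot: [-0.0, -0.072, 0.997, -0.0]
contact_force: [0.7, 0.3, -2.0]
width: 0.046
gripper_force: 30.0
```

>>> {"op": "drive_tool", "data": {"motion": [[0,0,0.03,0.1,0,0,0],[0,0,0,0.1,0,0,0],[0,0,0,0.05,0,0,0],[0,0,0,0,0,0,0]]}}

```text
time_s: 24.85
tool_pos: [0.4538, 0.1438, 0.1382]
eef_rot: [0.001, -0.072, 0.997, 0.0]
contact_force: [2.1, 2.0, 3.5]
width: 0.0457
gripper_force: 30.0
```

>>> {"op": "drive_tool", "data": {"motion": [[0,0,0,0.02,0,0,0],[0,0,0,0,0,0,0],[0.8,0,0,0,0,0,0],[0.8,0,0,0,0,0,0],[0.8,0,0,0,0,0,0],[0.8,0,0,0,0,0,0],[0.8,0,0,-0.3,0,0,0],[0.8,0,0,-0.6,0,0,0]]}}

```text
time_s: 25.85
tool_pos: [0.4526, 0.1435, 0.1555]
eef_rot: [-0.0, -0.072, 0.997, -0.0]
contact_force: [-0.5, 0.3, 0.2]
width: 0.0729
gripper_force: 0.0
```

>>> {"op": "drive_tool", "data": {"motion": [[0.8,0,0,-1,0,0,0],[0.8,0,0,-1,0,0,0],[0.8,0,0,-1,0,0,0],[0.8,0,0,-1,0,0,0],[0.8,0,0,-1,0,0,0],[0.8,0,0,-1,0,0,0],[0.8,0,0,-1,0,0,0],[0.8,0,0,-1,0,0,0]]}}

```text
time_s: 26.85
tool_pos: [0.4527, 0.1435, 0.3168]
eef_rot: [0.0, -0.072, 0.997, 0.0]
contact_force: [-0.6, 0.3, 0.1]
width: 0.0728
gripper_force: 0.0
```

```bash
python3 - <<'E'
from h import *
s=arm.state();print(s['width'],s['tool_pos'],az(),s['contact_force'],s['joints'].round(2))
im,d,p=grab('wrist');W=pts(d,p);a=im
im,d,p=grab('side');b=cv2.resize(im[160:300,210:410],(640,448),interpolation=cv2.INTER_CUBIC)
cv2.imwrite('pics/c6.png',cv2.resize(np.vstack([a,b]),None,fx=.7,fy=.7))
loop(W,a,(.4533,.144),.16)
t,_,p=grab('top')
E
```

```text
0.07284805357952853 [0.45268546 0.14347957 0.31675643] -171.77193696419127 [-0.60734444  0.25270736  0.06606284] [ 0.26 -0.11  2.1   0.    1.16 -1.46]
loop n 18 ctr [0.4477 0.143 ] extent [0.0013 0.0433] y-axis az 98.4 zmax 0.1648
```

View pics/c6.png

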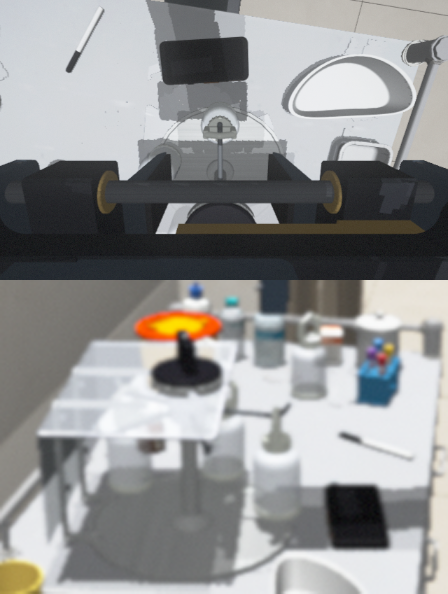

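The wrist view shows the loop seated on the front hook at about (220,125) in the composite. The side view below it shows the bottle hanging upright and free.

>>> {"op": "drive_tool", "data": {"motion": [[0.8,-0.96,0,0,0,0,0],[0.8,-0.96,0,0,0,0,0],[0.8,-0.96,0,0,0,0,0],[0.8,-0.96,0,0,0,0,0],[0.8,-0.96,0,0,0,0,0],[0.8,-0.96,0.04,0,0,0,0.3],[0.8,0,0,0,0,0,0.9],[0.8,0,0,0,0,0,0.9]]}}

```text
time_s: 28.0
tool_pos: [0.5676, 0.1609, 0.3149]
eef_rot: [-0.0, 0.114, 0.994, -0.0]
contact_force: [0.1, -0.5, 0.6]
width: 0.073
gripper_force: 0.0
```

>>> {"op": "drive_tool", "data": {"motion": [[0.7,0,0,0,0,0,0.9],[0.6,0,0,0,0,0,0.9],[0.6,0,0,0,0,0,0.9],[0.6,0,0,0,0,0,0.9],[0.6,0,0,0,0,0,0.9],[0.6,0,0,0,0,0,0.58],[0.6,0,0,0,0,0,0]]}}

```text
time_s: 28.88
tool_pos: [0.5672, 0.1609, 0.315]
eef_rot: [-0.0, 0.526, 0.85, -0.0]
contact_force: [-0.1, 0.4, 0.3]
width: 0.0549
gripper_force: 0.0
```

```bash
python3 - <<'E'
from h import *
plan([.567,.161,.241],116.3)
E
```

```text
pos [0.5672 0.1609 0.315 ] az 116.5 shift units [ 0.01 -0.01  3.7 ] rows 3.7
turn units [-0.   -0.    0.02]
```

>>> {"op": "drive_tool", "data": {"motion": [[0.6,0,0,0.9,0,0,0],[0.6,0,0,0.9,0,0,0],[0.6,0,0,0.9,0,0,0],[0.6,0,0,0.9,0,0,0],[0,0,0,0.05,0,0,0],[0,0,0,0,0,0,0],[0,0,0,0,0,0,0],[0,0,0,0,0,0,0]], "squeeze": 40}}

```text
time_s: 29.88
tool_pos: [0.567, 0.1608, 0.2427]
eef_rot: [0.0, 0.527, 0.85, 0.0]
contact_force: [0.3, 0.2, -0.6]
width: 0.0175
gripper_force: 0.0
```

>>> {"op": "drive_tool", "data": {"motion": [[0,0,0,0,0,0,0],[0,0,0,0,0,0,0],[0,0,0,0,0,0,0],[0,0,0,-0.25,0,0,0],[0,0,0,-0.25,0,0,0],[0,0,0,-0.25,0,0,0],[0,0,0,-0.25,0,0,0],[0,0,0,0,0,0,0]]}}

```text
time_s: 30.88
tool_pos: [0.5671, 0.1609, 0.262]
eef_rot: [0.0, 0.527, 0.85, 0.0]
contact_force: [9.7, 3.9, -7.8]
width: 0.0159
gripper_force: 40.0
```

>>> {"op": "drive_tool", "data": {"motion": [[0,0,0,-0.06,0,0,0],[0,0,0,0,0,0,0]]}}

```text
time_s: 31.12
tool_pos: [0.5671, 0.1609, 0.2629]
eef_rot: [0.0, 0.527, 0.85, 0.0]
contact_force: [9.1, 4.3, -6.2]
width: 0.0162
gripper_force: 40.0
```

>>> {"op": "drive_tool", "data": {"motion": [[0,0,0,-0.05,0,0,0],[0,0,0,0,0,0,0]]}}

```text
time_s: 31.38
tool_pos: [0.5671, 0.1609, 0.2639]
eef_rot: [0.0, 0.527, 0.85, 0.0]
contact_force: [9.6, 3.3, -7.8]
width: 0.0158
gripper_force: 40.0
```

>>> {"op": "drive_tool", "data": {"motion": [[0,0,-0.05,-0.05,0,0,0],[0,0,0,0,0,0,0]]}}

```text
time_s: 31.62
tool_pos: [0.5669, 0.1608, 0.2648]
eef_rot: [0.001, 0.527, 0.85, 0.001]
contact_force: [16.8, 7.9, -13.2]
width: 0.0157
gripper_force: 40.0
```

>>> {"op": "drive_tool", "data": {"motion": [[0,0,0.1,0,0,0,0],[0,0,0,0,0,0,-0.5],[0,0,0,0,0,0,-0.9],[0,0,0,0,0,0,-0.9],[0,0,0,0,0,0,-0.9],[0,0,0,0,0,0,-0.9],[0,0,0,0,0,0,-0.9],[0,0,0,0,0,0,-0.9]]}}

```text
time_s: 32.62
tool_pos: [0.5674, 0.1613, 0.2645]
eef_rot: [-0.0, 0.037, 0.999, 0.0]
contact_force: [5.3, 4.3, -7.2]
width: 0.016
gripper_force: 40.0
```

>>> {"op": "drive_tool", "data": {"motion": [[0,0,0,0,0,0,-0.9],[0,0,0,0,0,0,-0.4],[0,0,0,0,0,0,0],[0,0,0,0,0,0,0]]}}

```text
time_s: 33.12
tool_pos: [0.5674, 0.1614, 0.2645]
eef_rot: [-0.0, -0.074, 0.997, 0.0]
contact_force: [5.7, 4.7, -8.1]
width: 0.0157
gripper_force: 40.0
```

```bash
python3 - <<'E'
from h import *
plan([.567,.161,.241],188.5);print(arm.state()['contact_force'])
E
```

```text
pos [0.5674 0.1614 0.2645] az -171.6 shift units [ 0.02 -0.02  1.17] rows 1.2
turn units [ 0.   -0.   -0.01]
[ 5.74882632  4.70823241 -8.11143235]
```

>>> {"op": "drive_tool", "data": {"motion": [[0,0,0,0.22,0,0,0],[0,0,0,0.22,0,0,0],[0,0,0,0.22,0,0,0],[0,0,0,0.22,0,0,0],[0,0,0,0.18,0,0,0],[0,0,0,0,0,0,0],[0,0,0,0,0,0,0]]}}

```text
time_s: 34.0
tool_pos: [0.5675, 0.1614, 0.2437]
eef_rot: [-0.0, -0.073, 0.997, 0.0]
contact_force: [3.9, 4.1, -3.5]
width: 0.0154
gripper_force: 40.0
```

>>> {"op": "drive_tool", "data": {"motion": [[0.5,0,0,0,0,0,0],[0.5,0,0,0,0,0,0],[0.5,0,0,0,0,0,0],[0.6,0,0,0,0,0,0],[0.7,0,0,-1,0,0,0],[0.8,0,0,-1,0,0,0],[1,0,0,-1,0,0,0],[1,0,0,-1,0,0,0]]}}

```text
time_s: 35.0
tool_pos: [0.5677, 0.1613, 0.3261]
eef_rot: [0.0, -0.073, 0.997, 0.0]
contact_force: [-0.5, -0.2, 0.7]
width: 0.0893
gripper_force: 0.0
```

```bash
python3 - <<'E'
from h import *
im,d,p=grab('wrist'); W=pts(d,p)
q=W[(W[...,2]>.22)&(W[...,2]<.30)&(im.max(2)<90)]; q=q[(np.hypot(q[:,0]-.567,q[:,1]-.161)<.06)]
print(len(q),np.percentile(q[:,2],[5,25,50,75,95]).round(4) if len(q) else 0)
q=q[q[:,2]>q[:,2].max()-.02]; w,v=np.linalg.eigh(np.cov(q[:,:2].T)); print(q.mean(0),np.degrees(np.arctan2(*v[::-1,1])),np.sqrt(w*12))
im,d,p=grab('top'); W=pts(d,p)
for xy in [(.48,-.328),(.6268,-.173),(.442,-.151)]:
    try: loop(W,im,xy,.125,.05)
    except Exception as e: print(e)
plan([.53,-.22,.33],90)
E
```

```text
10009 [0.2311 0.2325 0.2332 0.2341 0.2757]
[0.56312179 0.16111582 0.27464442] -171.40408295356573 [0.01585465 0.06203561]
loop n 53 ctr [ 0.4808 -0.3288] extent [0.0121 0.0443] y-axis az 47.7 zmax 0.1538
loop n 47 ctr [ 0.6244 -0.1724] extent [0.0104 0.0453] y-axis az 177.3 zmax 0.1558
index -1 is out of bounds for axis 0 with size 0
pos [0.5686 0.1615 0.3272] az -171.6 shift units [  4.71 -18.58  -0.17] rows 18.6
turn units [0.02 0.01 9.84]
  avg = a.mean(axis, **keepdims_kw)
  ret = um.true_divide(
h.py:31: RuntimeWarning: Degrees of freedom <= 0 for slice
  q=W[m]; w,v=np.linalg.eigh(np.cov(q[:,:2].T)); a=np.degrees(np.arctan2(*v[::-1,1]))
  c *= np.true_divide(1, fact)
  c *= np.true_divide(1, fact)
h.py:32: RuntimeWarning: Mean of empty slice.
  t=(q[:,:2]-q[:,:2].mean(0))@v; lo_,hi=np.percentile(t,[1,99],axis=0)
```

>>> {"op": "drive_tool", "data": {"motion": [[1,0,-0.9,0,0,0,0],[1,0,-1,0,0,0,0],[1,0,-1,0,0,0,0],[1,0,-1,0,0,0,0],[1,0,-1,0,0,0,0],[1,0,-1,0,0,0,0],[1,0,-1,0,0,0,0],[1,0,-1,0,0,0,0]]}}

```text
time_s: 36.1
tool_pos: [0.5909, 0.0036, 0.3241]
eef_rot: [0.0, -0.073, 0.997, 0.0]
contact_force: [-0.0, -0.6, 0.4]
width: 0.091
gripper_force: 0.0
```

>>> {"op": "drive_tool", "data": {"motion": [[1,0,-1,0,0,0,0],[1,0,-1,0,0,0,0],[1,0,-1,0,0,0,0],[1,0,-1,0,0,0,0],[1,0,-1,0,0,0,0],[1,0,-1,0,0,0,0],[1,0,-1,0,0,0,0],[1,0,-1,0,0,0,0]]}}

```text
time_s: 37.1
tool_pos: [0.6144, -0.1547, 0.3241]
eef_rot: [-0.0, -0.073, 0.997, 0.0]
contact_force: [0.6, 0.5, 0.5]
width: 0.0907
gripper_force: 0.0
```

>>> {"op": "drive_tool", "data": {"motion": [[1,0,-1,0,0,0,0],[1,0,-1,0,0,0,0],[1,0,-1,0,0,0,0.3],[1,0,-1,0,0,0,0.9],[1,0,0,0,0,0,0.9],[1,0,0,0,0,0,0.9],[1,0,0,0,0,0,0.9],[1,0,0,0,0,0,0.9]]}}

```text
time_s: 38.1
tool_pos: [0.625, -0.2333, 0.3241]
eef_rot: [-0.0, 0.342, 0.94, 0.0]
contact_force: [-0.1, -0.3, 0.2]
width: 0.0913
gripper_force: 0.0
```

>>> {"op": "drive_tool", "data": {"motion": [[1,0,0,0,0,0,0.9],[1,0,0,0,0,0,0.9],[1,0,0,0,0,0,0.9],[1,0,0,0,0,0,0.9],[1,0,0,0,0,0,0.9],[1,0,0,0,0,0,0.9],[1,0,0,0,0,0,0],[1,0,0,0,0,0,0]]}}

```text
time_s: 39.1
tool_pos: [0.6249, -0.2329, 0.3241]
eef_rot: [-0.0, 0.728, 0.686, -0.0]
contact_force: [0.7, 0.6, -0.6]
width: 0.091
gripper_force: 0.0
```

```bash
python3 - <<'E'
from h import *
im,d,p=grab('wrist'); W=pts(d,p); cv2.imwrite('pics/w7.png',im)
c,a=loop(W,im,(.6268,-.173),.138); plan([*c,.108],a-90)
E
```

```text
loop n 430 ctr [ 0.6276 -0.173 ] extent [0.0109 0.0448] y-axis az 176.0 zmax 0.1507
pos [ 0.6249 -0.2328  0.3241] az 86.6 shift units [ 2.99 -0.05 10.81] rows 10.8
turn units [-0.   -0.    0.05]
```

>>> {"op": "drive_tool", "data": {"motion": [[1,1,-0.05,0,0,0,0.05],[1,1,0,0,0,0,0],[1,0.99,0,0,0,0,0],[1,0,0,1,0,0,0],[1,0,0,1,0,0,0],[1,0,0,1,0,0,0],[1,0,0,1,0,0,0],[1,0,0,1,0,0,0]]}}

```text
time_s: 40.15
tool_pos: [0.6278, -0.1731, 0.2225]
eef_rot: [-0.0, 0.732, 0.681, -0.0]
contact_force: [0.0, 1.2, -0.4]
width: 0.0913
gripper_force: 0.0
```

>>> {"op": "drive_tool", "data": {"motion": [[1,0,0,1,0,0,0],[1,0,0,1,0,0,0],[1,0,0,1,0,0,0],[1,0,0,1,0,0,0],[1,0,0,1,0,0,0],[1,0,0,0.8,0,0,0],[0,0,0,0,0,0,0],[0,0,0,0,0,0,0]], "squeeze": 30}}

```text
time_s: 41.15
tool_pos: [0.6283, -0.173, 0.1086]
eef_rot: [0.0, 0.732, 0.682, 0.0]
contact_force: [0.4, -0.0, 0.5]
width: 0.0736
gripper_force: 0.0
```

>>> {"op": "drive_tool", "data": {"motion": [[0,0,0,0,0,0,0],[0,0,0,0,0,0,0],[0,0,0,0,0,0,0],[0,0,0,0,0,0,0],[0,0,0,0,0,0,0],[0,0,0,0,0,0,0],[0,0,0,0,0,0,0]]}}

```text
time_s: 42.02
tool_pos: [0.6281, -0.1729, 0.1084]
eef_rot: [0.0, 0.732, 0.682, 0.0]
contact_force: [-1.0, 0.4, 5.6]
width: 0.0459
gripper_force: 30.0
```

>>> {"op": "drive_tool", "data": {"motion": [[0,0,0,-0.5,0,0,0],[0,0,0,-1,0,0,0],[0,0,0,-1,0,0,0],[0,0,0,-1,0,0,0],[0,0,0,-0.5,0,0,-0.5],[0,0,0,0,0,0,-0.9],[0,0,0,0,0,0,-0.9],[0,0,0,0,0,0,-0.9]]}}

```text
time_s: 43.02
tool_pos: [0.6281, -0.1729, 0.1894]
eef_rot: [0.0, 0.513, 0.858, 0.0]
contact_force: [0.5, -0.5, -1.4]
width: 0.0457
gripper_force: 30.0
```

>>> {"op": "drive_tool", "data": {"motion": [[0,0,0,0,0,0,-0.9],[0,0,0,0,0,0,-0.9],[0,0,0,0,0,0,-0.9],[0,0,0,0,0,0,-0.9],[0,0,0,0,0,0,-0.9],[0,0,0,0,0,0,-0.9],[0,0,0,0,0,0,-0.9],[0,0,0,0,0,0,-0.7]]}}

```text
time_s: 44.02
tool_pos: [0.6282, -0.1729, 0.1894]
eef_rot: [0.0, -0.071, 0.997, -0.0]
contact_force: [0.3, -0.4, -1.9]
width: 0.0457
gripper_force: 30.0
```

```bash
python3 - <<'E'
from h import *
plan([.44,-.16,.188],188.5);plan([.412,.138,.165],188.5)
print(arm.state()['width'])
E
```

```text
pos [ 0.6282 -0.1729  0.1894] az -171.8 shift units [9.22 1.98 0.06] rows 9.2
turn units [-0.    0.   -0.03]
pos [ 0.6282 -0.1729  0.1894] az -171.8 shift units [ 8.48 16.93  1.21] rows 16.9
turn units [-0.    0.   -0.03]
0.045674801522594684
```

>>> {"op": "drive_tool", "data": {"motion": [[0,0.9,0,0,0,0,0],[0,1,0,0,0,0,-0.03],[0,1,0.2,0,0,0,0],[0,1,0.2,0,0,0,0],[0,1,0.3,0,0,0,0],[0,1,0.5,0,0,0,0],[0,1,0.6,0,0,0,0],[0,1,0.7,0,0,0,0]]}}

```text
time_s: 45.02
tool_pos: [0.4624, -0.1456, 0.1882]
eef_rot: [-0.0, -0.071, 0.998, 0.0]
contact_force: [0.8, 0.2, -1.7]
width: 0.0457
gripper_force: 30.0
```

>>> {"op": "drive_tool", "data": {"motion": [[0,0.58,0.9,0,0,0,0],[0,0,1,0,0,0,0],[0,0,1,0,0,0,0],[0,0,1,0,0,0,0],[0,0,1,0,0,0,0],[0,0,1,0,0,0,0],[0,0,1,0,0,0,0],[0,0,1,0,0,0,0]]}}

```text
time_s: 46.02
tool_pos: [0.4295, 0.0098, 0.1882]
eef_rot: [0.0, -0.071, 0.997, -0.0]
contact_force: [0.4, -0.7, -1.5]
width: 0.0459
gripper_force: 30.0
```

>>> {"op": "drive_tool", "data": {"motion": [[0,0,1,0,0,0,0],[0,0,1,0,0,0,0],[0,0,1,0.3,0,0,0],[0,0,1,0.3,0,0,0],[0,0,1,0.3,0,0,0],[0,0,1,0.3,0,0,0],[0,0,0.5,0,0,0,0],[0,0,0,0,0,0,0]]}}

```text
time_s: 47.02
tool_pos: [0.4115, 0.1379, 0.1644]
eef_rot: [0.0, -0.072, 0.997, -0.0]
contact_force: [-0.6, 0.3, -1.5]
width: 0.0461
gripper_force: 30.0
```

```bash
python3 - <<'E'
from h import *
plan([.412,.138,.165],188.5); plan([.4533,.144,.146],188.5)
E
```

```text
pos [0.4115 0.1379 0.1644] az -171.7 shift units [-0.03  0.   -0.03] rows 0.0
turn units [-0.    0.   -0.02]
pos [0.4115 0.1379 0.1644] az -171.7 shift units [-2.11  0.    0.92] rows 2.1
turn units [-0.    0.   -0.02]
```

>>> {"op": "drive_tool", "data": {"motion": [[0,-0.3,0,0,0,0,0],[0,-0.35,0,0,0,0,0],[0,-0.35,0,0,0,0,0],[0,-0.27,0,0.2,0,0,0],[0,-0.27,0,0.2,0,0,0],[0,-0.28,0,0.2,0,0,0],[0,-0.28,0,0.2,0,0,0],[0,0,0,0.1,0,0,0]]}}

```text
time_s: 48.02
tool_pos: [0.4535, 0.1436, 0.1458]
eef_rot: [-0.0, -0.072, 0.997, -0.0]
contact_force: [-0.3, -0.9, -1.0]
width: 0.0455
gripper_force: 30.0
```

>>> {"op": "drive_tool", "data": {"motion": [[0,0,0,0.1,0,0,0],[0,0,0,0.1,0,0,0],[0,0,0,0.1,0,0,0],[0,0,0,0.1,0,0,0],[0,0,0,0,0,0,0]]}}

```text
time_s: 48.65
tool_pos: [0.4535, 0.1437, 0.1382]
eef_rot: [0.0, -0.072, 0.997, 0.0]
contact_force: [2.1, 0.7, -0.1]
width: 0.0456
gripper_force: 30.0
```

>>> {"op": "drive_tool", "data": {"motion": [[0,0,0,0.05,0,0,0],[0,0,0,0,0,0,0],[0.8,0,0,0,0,0,0],[0.8,0,0,0,0,0,0],[0.8,0,0,0,0,0,0],[0.8,0,0,0,0,0,0],[0.8,0,0,-0.3,0,0,0],[0.8,0,0,-0.6,0,0,0]]}}

```text
time_s: 49.65
tool_pos: [0.4531, 0.1435, 0.1556]
eef_rot: [-0.0, -0.072, 0.997, -0.0]
contact_force: [-0.2, -1.1, -0.3]
width: 0.0732
gripper_force: 0.0
```

>>> {"op": "drive_tool", "data": {"motion": [[0.8,0,0,-1,0,0,0],[0.8,0,0,-1,0,0,0],[0.8,0,0,-1,0,0,0],[0.8,0,0,-1,0,0,0],[0.8,0,0,-1,0,0,0],[0.8,0,0,-1,0,0,0],[0.8,0,0,-1,0,0,0],[0.8,0,0,-1,0,0,0]]}}

```text
time_s: 50.65
tool_pos: [0.4532, 0.1436, 0.3168]
eef_rot: [0.0, -0.072, 0.997, 0.0]
contact_force: [-0.4, -0.2, 0.1]
width: 0.0729
gripper_force: 0.0
```

```bash
python3 - <<'E'
from h import *
s=arm.state();print(s['width'],s['tool_pos'],az())
im,d,p=grab('wrist');W=pts(d,p);a=im
im,d,p=grab('side');b=cv2.resize(im[160:300,210:410],(640,448),interpolation=cv2.INTER_CUBIC)
cv2.imwrite('pics/c8.png',cv2.resize(np.vstack([a,b]),None,fx=.7,fy=.7))
plan([.567,.161,.3168],188.4)
E
```

```text
0.07287304667248275 [0.45316264 0.14358506 0.31675088] -171.77209353871547
pos [0.4541 0.1438 0.3178] az -171.8 shift units [-5.71  0.04  0.07] rows 5.7
turn units [ 0.    0.02 -0.02]
```

View pics/c8.png

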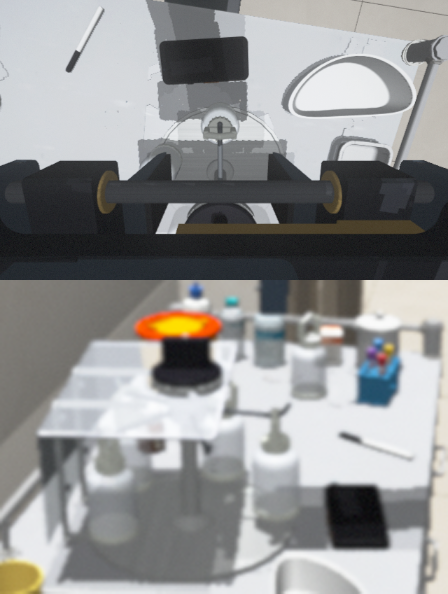

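The second bottle hangs on the front hook, at about (220,125) in the wrist picture and (275,475) in the side one. The knob bar is in line with the tool.

>>> {"op": "drive_tool", "data": {"motion": [[0.7,-0.95,0,0,0,0,0],[0.6,-0.95,0,0,0,0,0],[0.6,-0.95,0.02,0,0,0,0],[0.6,-0.95,0.02,0,0,0,0],[0.6,-0.95,0,0,0,0,0],[0.6,-0.95,0,0,0,0,0],[0.6,0,0,0.9,0,0,0],[0.6,0,0,0.9,0,0,0]]}}

```text
time_s: 51.75
tool_pos: [0.5654, 0.1605, 0.2774]
eef_rot: [-0.001, -0.072, 0.997, -0.0]
contact_force: [0.4, 0.2, -0.2]
width: 0.0544
gripper_force: 0.0
```

>>> {"op": "drive_tool", "data": {"motion": [[0.6,0,0,0.9,0,0,0],[0.6,0,0,0.9,0,0,0],[0,0,0,0.05,0,0,0],[0,0,0,0,0,0,0],[0,0,0,0,0,0,0],[0,0,0,0,0,0,0],[0,0,0,0,0,0,0],[0,0,0,0,0,0,0]], "squeeze": 40}}

```text
time_s: 52.75
tool_pos: [0.5662, 0.1612, 0.2427]
eef_rot: [0.0, -0.072, 0.997, 0.0]
contact_force: [-1.6, 5.2, 1.6]
width: 0.0155
gripper_force: 40.0
```

>>> {"op": "drive_tool", "data": {"motion": [[0,0,0,0,0,0,0],[0,0,0,-0.25,0,0,0],[0,0,0,-0.25,0,0,0],[0,0,0,-0.25,0,0,0],[0,0,0,-0.25,0,0,0],[0,0,0,-0.08,0,0,0],[0,0,0,0,0,0,0]]}}

```text
time_s: 53.62
tool_pos: [0.5661, 0.1612, 0.2635]
eef_rot: [0.0, -0.072, 0.997, 0.0]
contact_force: [3.2, 6.8, -6.8]
width: 0.0157
gripper_force: 40.0
```

>>> {"op": "drive_tool", "data": {"motion": [[0,0,0,-0.05,0,0,0],[0,0,0,0,0,0,0]]}}

```text
time_s: 53.88
tool_pos: [0.5661, 0.1612, 0.2644]
eef_rot: [0.0, -0.072, 0.997, 0.0]
contact_force: [3.1, 6.8, -7.1]
width: 0.0156
gripper_force: 40.0
```

>>> {"op": "drive_tool", "data": {"motion": [[0,-0.04,0.04,-0.05,0,0,0],[0,0,0,0,0,0,0]]}}

```text
time_s: 54.12
tool_pos: [0.5661, 0.1613, 0.2648]
eef_rot: [-0.001, -0.072, 0.997, -0.0]
contact_force: [2.0, -0.3, -14.4]
width: 0.0158
gripper_force: 40.0
```

>>> {"op": "drive_tool", "data": {"motion": [[0,0,0,0,0,0,-0.9],[0,0,0,0,0,0,-0.9],[0,0,0,0,0,0,-0.9],[0,0,0,0,0,0,-0.9],[0,0,0,0,0,0,-0.9],[0,0,0,0,0,0,-0.9],[0,0,0,0,0,0,-0.9],[0,0,0,0,0,0,-0.9]]}}

```text
time_s: 55.12
tool_pos: [0.5667, 0.1607, 0.2649]
eef_rot: [-0.0, -0.646, 0.763, -0.001]
contact_force: [7.6, -6.0, -17.7]
width: 0.016
gripper_force: 40.0
```

```bash
python3 - <<'E'
from h import *
plan([.567,.161,.241],260.5);print(arm.state()['contact_force'],arm.state()['joints'].round(2))
E
```

```text
pos [0.5667 0.1607 0.2649] az -99.5 shift units [-0.02 -0.01  1.19] rows 1.2
turn units [-0.   -0.01  0.  ]
[  7.63392807  -6.03420009 -17.66737915] [ 0.24  0.15  1.93 -0.    1.06 -2.74]
```

>>> {"op": "drive_tool", "data": {"motion": [[0,0,0,0.22,0,0,0],[0,0,0,0.22,0,0,0],[0,0,0,0.22,0,0,0],[0,0,0,0.22,0,0,0],[0,0,0,0.2,0,0,0],[0,0,0,0,0,0,0],[0,0,0,0,0,0,0]]}}

```text
time_s: 56.0
tool_pos: [0.5669, 0.1607, 0.2444]
eef_rot: [-0.0, -0.644, 0.765, -0.001]
contact_force: [0.9, -7.5, -4.2]
width: 0.0155
gripper_force: 40.0
```

>>> {"op": "drive_tool", "data": {"motion": [[0.5,0,0,0,0,0,0],[0.5,0,0,0,0,0,0],[0.5,0,0,0,0,0,0],[0.6,0,0,0,0,0,0],[0.7,0,0,-1,0,0,0],[0.8,0,0,-1,0,0,0],[1,0,0,-1,0,0,0],[1,0,0,-1,0,0,0]]}}

```text
time_s: 57.0
tool_pos: [0.5668, 0.1616, 0.3261]
eef_rot: [0.0, -0.644, 0.765, -0.0]
contact_force: [-0.2, -0.0, -0.1]
width: 0.0895
gripper_force: 0.0
```

```bash
python3 - <<'E'
from h import *
im,d,p=grab('wrist'); W=pts(d,p)
q=W[(W[...,2]>.22)&(W[...,2]<.30)&(im.max(2)<90)]; q=q[(np.hypot(q[:,0]-.567,q[:,1]-.161)<.06)]
print(len(q),np.percentile(q[:,2],[5,25,50,75,95]).round(4) if len(q) else 0)
q=q[q[:,2]>q[:,2].max()-.02]; w,v=np.linalg.eigh(np.cov(q[:,:2].T)); print(q.mean(0),np.degrees(np.arctan2(*v[::-1,1])),np.sqrt(w*12))
im,d,p=grab('top'); W=pts(d,p)
c,a=loop(W,im,(.48,-.328),.125,.05)
E
```

```text
9963 [0.2311 0.2324 0.2331 0.2341 0.2756]
[0.56636913 0.15700901 0.27456303] 79.94804337898847 [0.01590615 0.06159305]
loop n 22 ctr [ 0.4604 -0.3648] extent [0.0116 0.0154] y-axis az 58.9 zmax 0.1492
```

Bottle B has been knocked, so I'm finding it again.

```bash
python3 - <<'E'
from h import *
im,d,p=grab('top'); W=pts(d,p)
loop(W,im,(.455,-.39),.125,.07); loop(W,im,(.44,-.375),.125,.05)
cv2.imwrite('pics/t9.png',cv2.resize(im[125:285,325:475],None,fx=3.33,fy=3.33,interpolation=cv2.INTER_CUBIC))
E
```

```text
loop n 53 ctr [ 0.4493 -0.3753] extent [0.0117 0.0457] y-axis az 45.6 zmax 0.1522
loop n 53 ctr [ 0.4493 -0.3753] extent [0.0117 0.0457] y-axis az 45.6 zmax 0.1522
```

View pics/t9.png

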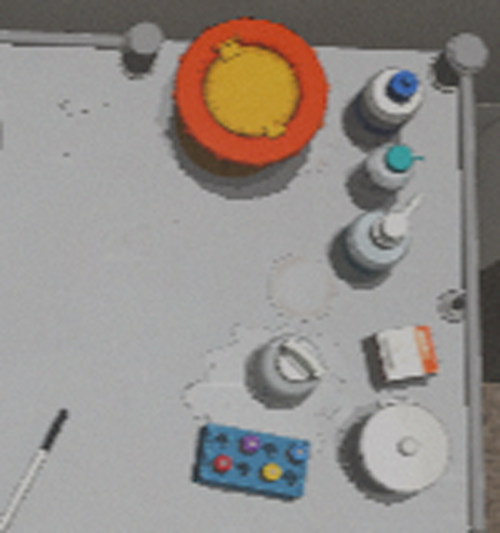

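The top crop shows bottle B upright at about (287,365), px (411,235). It is now near the blue pin box at (250,460) and a white jar at (400,450).

>>> {"op": "drive_tool", "data": {"motion": [[1,0,0,0,0,0,0.9],[1,0,0,0,0,0,0.9],[1,0,0,0,0,0,0.9],[1,0,0,0,0,0,0.9],[1,0,0,0,0,0,0.9],[1,0,0,0,0,0,0.9],[1,0,0,0,0,0,0.9],[1,0,0,0,0,0,0.9]]}}

```text
time_s: 58.15
tool_pos: [0.5662, 0.1615, 0.3231]
eef_rot: [-0.001, -0.069, 0.998, -0.0]
contact_force: [0.2, 0.3, 0.6]
width: 0.091
gripper_force: 0.0
```

>>> {"op": "drive_tool", "data": {"motion": [[1,0,0,0,0,0,0.9],[1,0,0,0,0,0,0.9],[1,0,0,0,0,0,0.9],[1,0,0,0,0,0,0.9],[1,0,0,0,0,0,0.9],[1,0,0,0,0,0,0.75],[1,-0.78,-1,0,0,0,0],[1,-0.78,-1,0,0,0,0]]}}

```text
time_s: 59.15
tool_pos: [0.5605, 0.1106, 0.3231]
eef_rot: [-0.001, 0.377, 0.926, -0.0]
contact_force: [0.3, -0.5, 0.4]
width: 0.091
gripper_force: 0.0
```

>>> {"op": "drive_tool", "data": {"motion": [[1,-0.78,-1,0,0,0,0],[1,-0.78,-1,0,0,0,0],[1,-0.78,-1,0,0,0,0],[1,-0.78,-1,0,0,0,0],[1,-0.78,-1,0,0,0,0],[1,-0.78,-1,0,0,0,0],[1,-0.78,-1,0,0,0,0],[1,-0.78,-1,0,0,0,0]]}}

```text
time_s: 60.15
tool_pos: [0.5382, -0.0912, 0.3232]
eef_rot: [-0.001, 0.377, 0.926, -0.0]
contact_force: [0.5, -0.9, 0.6]
width: 0.091
gripper_force: 0.0
```

>>> {"op": "drive_tool", "data": {"motion": [[1,-0.78,-1,0,0,0,0],[1,-0.78,-1,0,0,0,0],[1,-0.78,-1,0,0,0,0],[1,-0.78,-1,0,0,0,0],[1,-0.78,-1,0,0,0,0],[1,-0.78,-1,0,0,0,0],[1,-0.78,-1,0,0,0,0],[1,-0.78,-1,0,0,0,0]]}}

```text
time_s: 61.15
tool_pos: [0.5159, -0.2928, 0.3231]
eef_rot: [-0.001, 0.377, 0.926, 0.0]
contact_force: [0.2, 0.9, -0.6]
width: 0.0914
gripper_force: 0.0
```

>>> {"op": "drive_tool", "data": {"motion": [[1,-0.78,-1,0,0,0,0],[1,-0.78,-1,0,0,0,0],[1,-0.78,-1,0,0,0,0],[1,-0.78,-1,0,0,0,0],[1,-0.78,-1,0,0,0,0],[1,0,0,0,0,0,0],[1,0,0,0,0,0,0]]}}

```text
time_s: 62.02
tool_pos: [0.5024, -0.4182, 0.324]
eef_rot: [-0.0, 0.377, 0.926, 0.0]
contact_force: [-1.2, -0.0, -0.1]
width: 0.0908
gripper_force: 0.0
```

```bash
python3 - <<'E'
from h import *
im,d,p=grab('wrist'); W=pts(d,p); cv2.imwrite('pics/w10.png',im)
c,a=loop(W,im,(.4493,-.3753),.138,.04); loop(W,im,(.4493,-.3753),.125,.05); plan([*c,.108],a+90)
ax=np.array([np.cos(np.radians(a)),np.sin(np.radians(a))]); n=np.array([-ax[1],ax[0]])
r=W[...,:2]-c; t=r@ax; s=r@n
m=(np.abs(t)>.034)&(np.abs(t)<.068)&(np.abs(s)<.025); print('max height under fingers',np.nanpercentile(W[...,2][m],99.5),m.sum())
E
```

```text
loop n 437 ctr [ 0.4521 -0.3761] extent [0.0108 0.0446] y-axis az 47.2 zmax 0.1505
loop n 446 ctr [ 0.452  -0.3762] extent [0.011  0.0447] y-axis az 46.8 zmax 0.1505
pos [ 0.5025 -0.4179  0.324 ] az 135.7 shift units [ 3.26 -0.26 10.8 ] rows 10.8
turn units [ 0.   -0.   -0.15]
max height under fingers 0.0022193071980161584 1661
```

View pics/w10.png

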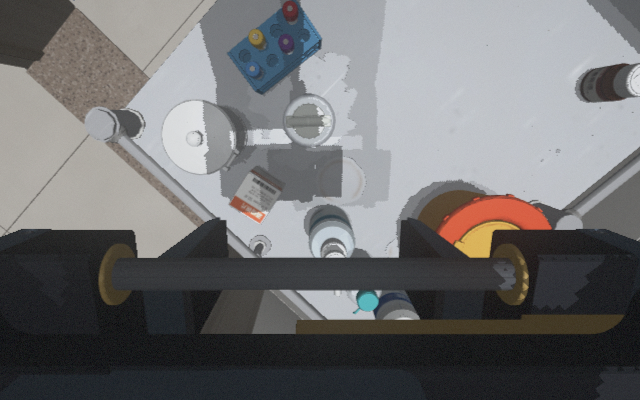

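The wrist view shows bottle B's loop at about (308,122), with the jar at (203,137) and the pin box at (275,50) clear of where the fingers come down.

>>> {"op": "drive_tool", "data": {"motion": [[1,1,-0.1,0,0,0,-0.12],[1,1,-0.1,0,0,0,0],[1,0.96,-0.05,0,0,0,0],[1,0.3,0,0,0,0,0],[1,0,0,1,0,0,0],[1,0,0,1,0,0,0],[1,0,0,1,0,0,0],[1,0,0,1,0,0,0]]}}

```text
time_s: 63.08
tool_pos: [0.4516, -0.377, 0.2421]
eef_rot: [-0.001, 0.367, 0.93, 0.0]
contact_force: [-0.2, 0.4, -0.4]
width: 0.0912
gripper_force: 0.0
```

```bash
python3 - <<'E'
from h import *
plan([.4521,-.3761,.108],137)
E
```

```text
pos [ 0.4516 -0.377   0.2421] az 136.9 shift units [0.   0.05 6.7 ] rows 6.7
turn units [-0.   -0.01 -0.01]
```

>>> {"op": "drive_tool", "data": {"motion": [[1,0,0.05,1,0,0,0],[1,0,0,1,0,0,0],[1,0,0,1,0,0,0],[1,0,0,1,0,0,0],[1,0,0,1,0,0,0],[1,0,0,1,0,0,0],[1,0,0,0.68,0,0,0],[0,0,0,0,0,0,0]], "squeeze": 30}}

```text
time_s: 64.08
tool_pos: [0.452, -0.376, 0.1095]
eef_rot: [-0.001, 0.367, 0.93, 0.0]
contact_force: [0.1, -0.3, 0.1]
width: 0.0838
gripper_force: 0.0
```

>>> {"op": "drive_tool", "data": {"motion": [[0,0,0,0,0,0,0],[0,0,0,0,0,0,0],[0,0,0,0,0,0,0],[0,0,0,0,0,0,0],[0,0,0,0,0,0,0],[0,0,0,0,0,0,0],[0,0,0,0,0,0,0],[0,0,0,0,0,0,0]]}}

```text
time_s: 65.08
tool_pos: [0.4525, -0.3765, 0.1108]
eef_rot: [0.0, 0.367, 0.93, -0.0]
contact_force: [-0.6, -0.3, 5.1]
width: 0.0459
gripper_force: 30.0
```

>>> {"op": "drive_tool", "data": {"motion": [[0,0,0,-0.5,0,0,0],[0,0,0,-1,0,0,0],[0,0,0,-1,0,0,0],[0,0,0,-1,0,0,0],[0,0,0,-1,0,0,0],[0,0,0,-1,0,0,0],[0,0,0,-1,0,0,0]]}}

```text
time_s: 65.95
tool_pos: [0.4523, -0.3763, 0.2419]
eef_rot: [0.0, 0.367, 0.93, -0.0]
contact_force: [-0.1, -0.5, -1.4]
width: 0.0454
gripper_force: 30.0
```

>>> {"op": "drive_tool", "data": {"motion": [[0,0,0,0,0,0,-0.5],[0,0,0,0,0,0,-0.9],[0,0,0,0,0,0,-0.9],[0,0,0,0,0,0,-0.9],[0,0,0,0,0,0,-0.9],[0,0,0,0,0,0,-0.7],[0,0,0,0,0,0,-0.36],[0,0,0,0,0,0,0]]}}

```text
time_s: 66.95
tool_pos: [0.4524, -0.3763, 0.241]
eef_rot: [0.0, -0.074, 0.997, -0.0]
contact_force: [-0.5, 0.8, -0.9]
width: 0.0458
gripper_force: 30.0
```

```bash
python3 - <<'E'
from h import *
plan([.412,.138,.165],188.5)
s=arm.state();print(s['width'],s['contact_force'])
E
```

```text
pos [ 0.4524 -0.3763  0.241 ] az -171.5 shift units [-1.8  25.73  3.8 ] rows 25.7
turn units [-0.  0.  0.]
0.045837348008682326 [-0.50597427  0.83345092 -0.90949735]
```

>>> {"op": "drive_tool", "data": {"motion": [[0,-0.9,0.9,0,0,0,0],[0,-0.9,1,0,0,0,0],[0,0,1,0,0,0,0],[0,0,1,0,0,0,0],[0,0,1,0,0,0,0],[0,0,1,0,0,0,0],[0,0,1,0,0,0,0],[0,0,1,0,0,0,0]]}}

```text
time_s: 67.95
tool_pos: [0.4643, -0.2134, 0.2406]
eef_rot: [0.0, -0.074, 0.997, -0.0]
contact_force: [-0.9, -0.2, -1.2]
width: 0.0457
gripper_force: 30.0
```

>>> {"op": "drive_tool", "data": {"motion": [[0,0,1,0,0,0,0],[0,0,1,0,0,0,0],[0,0,1,0,0,0,0],[0,0,1,0,0,0,0],[0,0,1,0,0,0,0],[0,0,1,0,0,0,0],[0,0,1,0.5,0,0,0],[0,0,1,0.5,0,0,0]]}}

```text
time_s: 68.95
tool_pos: [0.4406, -0.0552, 0.2204]
eef_rot: [0.0, -0.074, 0.997, -0.0]
contact_force: [0.1, -0.1, -1.2]
width: 0.0459
gripper_force: 30.0
```

>>> {"op": "drive_tool", "data": {"motion": [[0,0,1,0.5,0,0,0],[0,0,1,0.5,0,0,0],[0,0,1,0.5,0,0,0],[0,0,1,0.5,0,0,0],[0,0,1,0.2,0,0,0],[0,0,1,0.2,0,0,0],[0,0,1,0.2,0,0,0],[0,0,1,0.1,0,0,0]]}}

```text
time_s: 69.95
tool_pos: [0.4166, 0.1029, 0.1664]
eef_rot: [-0.0, -0.074, 0.997, -0.0]
contact_force: [0.6, 0.3, -1.2]
width: 0.0456
gripper_force: 30.0
```

>>> {"op": "drive_tool", "data": {"motion": [[0,0,1,0,0,0,0],[0,0,0.8,0,0,0,0],[0,0,0,0,0,0,0]]}}

```text
time_s: 70.32
tool_pos: [0.4115, 0.1382, 0.1666]
eef_rot: [0.0, -0.075, 0.997, 0.0]
contact_force: [0.6, 0.0, -1.3]
width: 0.0459
gripper_force: 30.0
```

```bash
python3 - <<'E'
from h import *
plan([.412,.138,.1675],188.5);plan([.4533,.144,.1485],188.5)
E
```

```text
pos [0.4115 0.1382 0.1666] az -171.4 shift units [-0.02 -0.02 -0.04] rows 0.0
turn units [0.   0.   0.01]
pos [0.4115 0.1382 0.1666] az -171.4 shift units [-2.11 -0.03  0.91] rows 2.1
turn units [0.   0.   0.01]
```

>>> {"op": "drive_tool", "data": {"motion": [[0,-0.3,-0.02,0,0,0,0],[0,-0.35,0,0,0,0,0],[0,-0.35,0,0,0,0,0],[0,-0.27,0,0.2,0,0,0],[0,-0.27,0,0.2,0,0,0],[0,-0.28,0,0.2,0,0,0],[0,-0.28,0,0.2,0,0,0],[0,0,0,0.1,0,0,0]]}}

```text
time_s: 71.32
tool_pos: [0.4536, 0.1432, 0.1482]
eef_rot: [-0.0, -0.074, 0.997, -0.0]
contact_force: [-0.5, 0.3, -1.1]
width: 0.0459
gripper_force: 30.0
```

>>> {"op": "drive_tool", "data": {"motion": [[0,0,0,0.1,0,0,0],[0,0,0,0.1,0,0,0],[0,0,0,0.1,0,0,0],[0,0,0,0.1,0,0,0],[0,0,0,0,0,0,0]]}}

```text
time_s: 71.95
tool_pos: [0.454, 0.1434, 0.1409]
eef_rot: [0.001, -0.074, 0.997, 0.0]
contact_force: [2.5, 1.1, 0.7]
width: 0.0456
gripper_force: 30.0
```

>>> {"op": "drive_tool", "data": {"motion": [[0,0,0,0.04,0,0,0],[0,0,0,0,0,0,0],[0.8,0,0,0,0,0,0],[0.8,0,0,0,0,0,0],[0.8,0,0,0,0,0,0],[0.8,0,0,0,0,0,0],[0.8,0,0,-0.3,0,0,0],[0.8,0,0,-0.6,0,0,0]]}}

```text
time_s: 72.95
tool_pos: [0.4532, 0.1431, 0.1581]
eef_rot: [-0.0, -0.074, 0.997, -0.0]
contact_force: [0.0, 0.2, -0.0]
width: 0.0728
gripper_force: 0.0
```

>>> {"op": "drive_tool", "data": {"motion": [[0.8,0,0,-1,0,0,0],[0.8,0,0,-1,0,0,0],[0.8,0,0,-1,0,0,0],[0.8,0,0,-1,0,0,0],[0.8,0,0,-1,0,0,0],[0.8,0,0,-1,0,0,0],[0.8,0,0,-1,0,0,0],[0.8,0,0,-1,0,0,0]]}}

```text
time_s: 73.95
tool_pos: [0.4532, 0.1432, 0.3194]
eef_rot: [0.0, -0.074, 0.997, 0.0]
contact_force: [0.2, 0.2, -0.2]
width: 0.0732
gripper_force: 0.0
```

>>> {"op": "drive_tool", "data": {"motion": [[0.8,0,0,0,0,0,0],[0.8,0,0,0,0,0,0],[0.8,0,0,0,0,0,0],[0.8,0,0,0,0,0,0],[0.8,0,0,0,0,0,0],[0.8,0,0,0,0,0,0],[0.8,0,0,0,0,0,0],[0.8,0,0,0,0,0,0]]}}

```text
time_s: 74.95
tool_pos: [0.4534, 0.1432, 0.3177]
eef_rot: [0.0, -0.074, 0.997, 0.0]
contact_force: [-0.2, -0.0, -0.2]
width: 0.0727
gripper_force: 0.0
```

```bash
python3 - <<'E'
from h import *
s=arm.state();print(s['time_s'],s['width'],s['tool_pos'],s['contact_force'])
im,d,p=grab('wrist');W=pts(d,p);a=im
im,d,p=grab('side');b=cv2.resize(im[160:300,210:410],(640,448),interpolation=cv2.INTER_CUBIC)
cv2.imwrite('pics/c11.png',cv2.resize(np.vstack([a,b]),None,fx=.7,fy=.7))
E
```

```text
74.95 0.07273858230425219 [0.45336288 0.14318201 0.31774605] [-0.17577763 -0.03797043 -0.20756773]
```

View pics/c11.png

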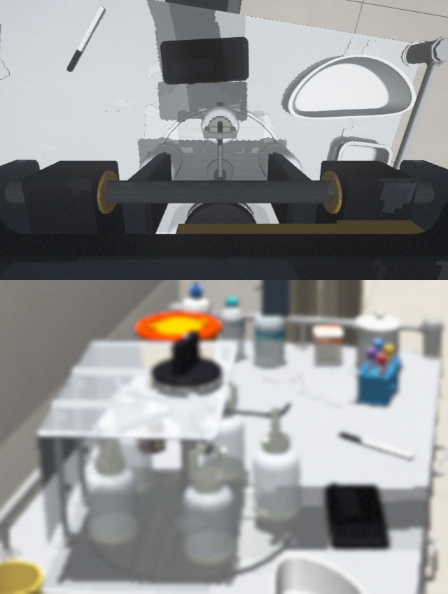

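All three bottles hang: the side picture shows the last one upright on the front hook at about (275,475), the others under the hood, and the knob home.

>>> {"op": "drive_tool", "data": {"motion": [[0.8,0,0,0,0,0,0],[0.8,0,0,0,0,0,0],[0.8,0,0,0,0,0,0],[0.8,0,0,0,0,0,0],[0.8,0,0,0,0,0,0],[0.8,0,0,0,0,0,0],[0.8,0,0,0,0,0,0],[0.8,0,0,0,0,0,0]]}}

```text
time_s: 76.05
tool_pos: [0.4534, 0.1432, 0.3177]
eef_rot: [-0.0, -0.074, 0.997, -0.0]
contact_force: [-0.6, -0.1, 0.0]
width: 0.0732
gripper_force: 0.0
```

```bash
python3 -c "
from rig import arm
print(arm.hand_in())"
```

```text
the job is handed in; nothing more can be done
None
```

All three loose drain bottles were there and now hang on hooks 3, 4 and 5 with the index knob home; I handed the job in at about 76 s, with no verdict shown.

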